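Hang the glue-stick carrier on the rail and fill it

ROBOT

A 6-joint arm with a two-finger parallel gripper is mounted at the origin on the work surface. World frame = base frame: x ahead of the robot, y to its left, z up, the work surface at z = 0. Lengths are in m, angles in rad, forces in N, time in s.
With the tool pointing down it reaches from about 0.3 to 0.875 m from the base axis. Payload 6.4 kg.
Tool frame: the origin (TCP) lies between the finger pads; the fingertips stand 11 mm ahead of it and the grasp point (between the pads) lies 8 mm behind it; z points along the fingers, x is the direction in which the jaws open and shut, and the axes are right-handed (so a half turn about z gives the same grasp; the last joint's range is limited). The gripper opens to 88 mm and grips with 3 to 60 N. Pads are 18 mm wide; open, the fingers measure 123 mm over their backs; the gripper's body (75 mm by 187 mm) begins 45 mm behind the grasp point.
Start: joints at [-1.517, 0.181, 1.607, -0, 1.354, -0.206], TCP at [0.148, -0.556, 0.25] pointing down, gripper open.
Joint ranges: [-2.99, 2.99], [-0.89, 2.07], [0.3, 2.58], [-1.14, 4.28], [0, 2.63], [-3.12, 3.12]. Speed limits (rad/s): [2.57, 2.57, 3.01, 3.14, 3.14, 3.14].

INTERFACE

Orientations are given as [roll, pitch, yaw] about the fixed x, y, z axes, in that order (R = Rz(yaw) Ry(pitch) Rx(roll)).
In Python, from rig import bot gives the robot as it stands.
- The arm moves only by the shell command python3 -m pendant 'ROWS' [OPENING] [FORCE]. ROWS is JSON, a list of rows, each an object of numbers: "tx", "ty", "tz": the shift along the tool's x, y, z in mm; "roll": the turn about the tool's z in rad. A call has 1 to 8 rows; each row shifts and turns the commanded pose from where the row before left it, along the tool's axes as they then stand; what a row does not reach is not made up. A row lasts 1/12 s, in which the tool goes at most 41.7 mm and 7.16 degrees, less where a joint would pass 70% of its speed; a pose out of reach is approached as far as the arm can. A call is refused whole if a number of a shift passes 41.7 or a number of a turn 0.125, either way. A call with a gripper value outside its range is refused whole. OPENING is the finger opening in mm, from 0 to 88.1, set as the call begins (- or left out, the last holds). The fingers move at their own pace and stop on an object; FORCE is the grip in N (left out, the last holds). Time passes only in rows, so rows that do not move let the fingers close. It gives the time, the measured TCP pose, the force and the opening at its end, in the units of the state.
- bot.get_obs(): the state, without advancing time (a new reading comes with each control period).
- bot.snapshot(name): name is "scene" or "side" or "wrist"; returns (picture, depth): 400x640x3 uint8, red, green, blue; 400x640 float32, m along the optical axis (not along the pixel's ray), 0 where there is no reading.
- bot.calibration(name): a dict with "fx", "fy", "cx", "cy" (pixels), "k1" (the pictures are not rectified: a ray, as slopes to the right and down, at radius r is drawn at 1 + k1 r^2 times it, then the intrinsics apply), "R" (3x3) and "t" (3): a world point X has camera coordinates R X + t. Camera axes: x right, y down, z forward; pixel columns grow to the right and rows downward; lengths in m; the calibration is good to about 2 mm. A picture is of the moment at which its call begins: read the wrist's pose just before it. calibration takes no time and is no camera call; for the wrist camera it gives the pose at the moment of the call.
- bot.hand_in(): hands the job in, once; it reports no verdict.
Trained networks look in the newest picture that a camera, given by its name, has taken for a name from the list of things; names that differ only in an ending like _2 or _b are one class to them, and where a whole thing is asked for, a point or a joint stands for the part that bears it (a point fixed in the world has none). Each returns a list of dicts, best first, with "confidence" (0 to 1); they miss things now and then, are a little off and sometimes report something else, mostly with a low value. They report only what shows in the picture. A call takes as long as a camera call.
- bot.look_for(camera, query): "centre" ([x, y, z] in m, in world coordinates, good to about 4 mm: the middle of the surface that is visible of it).
- bot.pinpoint(camera, query): "centre" ([x, y, z] in m, in world coordinates, good to about 4 mm: a listed point, or the origin of a listed thing).
The state is a dict: "time_s": time; "q": joint angles; "qvel": joint speeds; "effort": joint torques, N m; "ee_pos": TCP position; "orientation": TCP orientation; "wrist_force": force on the tool from outside, world axes, zero at the start; "torque": the same for the moment, N m; "opening": finger opening in m.
Only numpy, scipy, OpenCV 4.12 (cv2) and the standard library are available. Lean on these libraries where they do the work, as an engineer would, in place of code of your own. Each camera call takes 0.05 s, during which the arm holds its last target.

TASK

Get the craft desk ready: hook the empty yellow carrier over the upper rail at the plain end (by the green-capped post), with its pockets on the robot's side, and slide it along the rail, without lifting it off, until its middle is at the red mark. Only then stand every glue stick on the desk upright, cap up, in a pocket of the hanging carrier, one to a pocket and right down to the pocket floor, and leave the carrier hanging still at the mark. Leave the notebook, the sharpener and the eraser where they are.

Things in the scene. Friction and masses are not known exactly. Their poses are not given: they have to be found in the camera images.
- carrier: Yellow plastic hanging carrier, 0.35 kg, rigid, loose, first standing upright on the desk. Origin: underside, below the middle of its pocket row; x to its back (hook side), y along its width, z up. Box x -18 to 42, y -82 to 82 mm, 50 mm high: five pockets in a row at x = 0, an open clip tray behind. Flat back (face x = 42) goes up as a 44 mm wide strap to a hook with a blue tab on top.
- carrier_hook (a point): Middle of the hook channel, on the bow's underside: carrier frame (52, 0, 85) mm. Hook: upside-down U open downward, 44 mm wide in y, channel x = 42 to 62; bow 6 mm thick; tip goes down to z = 71, then flares out to x = 70 at z = 60. Hung, the tip bears on the rail's far side (rail axis at carrier x = 56), this point is at the rail top's height, 4 mm on the robot's side of the axis.
- carrier_tab (a point): Middle of the top of the blue grip tab (white centre line), carrier frame (50, 0, 127) mm. Tab 10 mm thick in x, 44 wide in y, z = 91 to 127: pinch it across its thickness from above. Hung, the carrier's underside is 60 mm above the desk and its back rests on the lower bar, so it hangs nearly upright, stays put and slides along with light friction.
- pocket0 (a point): Middle of the mouth of pocket 0, carrier frame (0, -64, 50) mm. Pocket 28 x 28 mm inside, square, open on top, 4 mm walls, floor 46 mm below this point (4 mm above the carrier's underside); takes one glue stick.
- pocket1 (a point): Middle of the mouth of pocket 1, carrier frame (0, -32, 50) mm. Pocket 28 x 28 mm inside, square, open on top, 4 mm walls, floor 46 mm below this point (4 mm above the carrier's underside); takes one glue stick.
- pocket2 (a point): Middle of the mouth of pocket 2, carrier frame (0, 0, 50) mm. Pocket 28 x 28 mm inside, square, open on top, 4 mm walls, floor 46 mm below this point (4 mm above the carrier's underside); takes one glue stick.
- pocket3 (a point): Middle of the mouth of pocket 3, carrier frame (0, 32, 50) mm. Pocket 28 x 28 mm inside, square, open on top, 4 mm walls, floor 46 mm below this point (4 mm above the carrier's underside); takes one glue stick.
- pocket4 (a point): Middle of the mouth of pocket 4, carrier frame (0, 64, 50) mm. Pocket 28 x 28 mm inside, square, open on top, 4 mm walls, floor 46 mm below this point (4 mm above the carrier's underside); takes one glue stick.
- rail: Fixed white stand, placed differently each time: two aluminium bars along its y between posts at y = -206 and 206 mm (12 mm wide, caps up to z = 164: green at +y, grey at -y; feet 130 x 30 x 12). Origin on the desk under the rail's middle; x away from the robot, z up. Upper bar (the rail): 12 mm thick, axis x = 0, z = 139, length 400. Lower bar: 12 mm thick, axis x = -6.5, z = 72.
- rail_mid (a point): Top of the upper bar at its middle (stand frame 0, 0, 145 mm), axes as the stand.
- plain_end (a point): Top of the upper bar at the plain end near the green cap (stand frame 0, 125, 145 mm): hook the carrier on within 35 mm of here.
- mark (a point): Where the red mark points: on top of the upper bar, axes as the stand. The mark is a red clip on the lower bar whose thin red finger points out beyond the rail, 112 mm above the desk, and ends in a red disc 62 mm from the rail. It is at y = -130 to 0 mm of the stand, differently each time. Not solid: it obstructs nothing.
- notebook: Bystander: pale green spiral notebook 150 x 110 x 18 mm, loose.
- sharpener: Bystander: orange and white sharpener 50 x 32 x 26 mm, loose.
- eraser: Bystander: yellow eraser 50 x 26 x 14 mm, loose.
- stick0: Jumbo glue stick, orange with white cap and black foot, 24 mm diameter (foot 21 mm for the lowest 4 mm), 100 mm tall, 45 g, standing upright on the desk, loose; may be absent. Origin: centre of its foot; z up along it.
- stick1: Jumbo glue stick, blue with white cap and black foot, 24 mm diameter (foot 21 mm for the lowest 4 mm), 100 mm tall, 45 g, standing upright on the desk, loose; may be absent. Origin: centre of its foot; z up along it.
- stick2: Jumbo glue stick, pink with white cap and black foot, 24 mm diameter (foot 21 mm for the lowest 4 mm), 100 mm tall, 45 g, standing upright on the desk, loose; may be absent. Origin: centre of its foot; z up along it.
- stick3: Jumbo glue stick, green with white cap and black foot, 24 mm diameter (foot 21 mm for the lowest 4 mm), 100 mm tall, 45 g, standing upright on the desk, loose; may be absent. Origin: centre of its foot; z up along it.
- stick4: Jumbo glue stick, purple with white cap and black foot, 24 mm diameter (foot 21 mm for the lowest 4 mm), 100 mm tall, 45 g, standing upright on the desk, loose; may be absent. Origin: centre of its foot; z up along it.

How it is judged:
By the outcome, as a careful person would: the job done as asked, in the order asked, and still so for the second after the job is handed in, with the robot touching nothing.
Of stick0, stick1, stick2, stick3, stick4 only 3 to 5 are there at a start; the rules pass over those that are not, and their reading is None.
At some moment in a run one of carrier may be knocked a few centimetres aside while the robot is not near it.
It also fails if it takes over 210 s, if anything falls off the work surface, if the arm or the gripper's body presses on something with over 40 N, if the wrist force passes 120 N, or if a joint passes its speed limit or range.

## Working session

There is one attempt and no reset: what is moved stays moved. The work goes in short steps, Python scripts to look and compute and a shell command to move; the robot and the scene stay as the last step left them, time stands still between calls to the robot, and variables do not carry over. Pictures are saved under pics/ and viewed, and the job is handed in when it is done.

```bash
ls; mkdir -p pics; cat > h.py <<'E'
import numpy as np, cv2
from rig import bot
def snap(c,fn):
    p,d=bot.snapshot(c); cv2.imwrite('pics/'+fn+'.png',p[:,:,::-1]); return p,d
def st():
    o=bot.get_obs(); print('t',round(o['time_s'],2),'pos',np.round(np.array(o['ee_pos'])*1000,1),'rpy',np.round(o['orientation'],3),'F',np.round(o['wrist_force'],1),'op',round(o['opening']*1000,1)); return o
def proj(c,X):
    k=bot.calibration(c); x=np.array(k['R'])@np.array(X)+np.array(k['t']); a=x[:2]/x[2]; f=1+k['k1']*(a@a)
    return np.array([k['fx']*a[0]*f+k['cx'],k['fy']*a[1]*f+k['cy']])
def deproj(c,u,v,d=None,z=None,cal=None):
    k=cal or bot.calibration(c); b=np.array([(u-k['cx'])/k['fx'],(v-k['cy'])/k['fy']]); a=b.copy()
    for _ in range(20): a=b/(1+k['k1']*(a@a))
    R=np.array(k['R']);t=np.array(k['t']); ray=R.T@np.array([a[0],a[1],1]); o=-R.T@t
    return o+ray*(d if d is not None else (z-o[2])/ray[2])
E
cat > a.py <<'E'
from h import *
st()
for c in ['scene','side','wrist']: snap(c,c+'0')
for c in ['scene','side']:
  for q in ['carrier','carrier_tab','carrier_hook','rail','rail_mid','plain_end','mark','stick0','stick1','stick2','stick3','stick4']:
    print(c,q,[(np.round(np.array(r['centre'])*1000).tolist(),round(r['confidence'],2)) for r in bot.pinpoint(c,q)[:2]])
st()
E
python3 a.py
```

```text
pics
t 0.0 pos [ 147.7 -555.2  248.8] rpy [-3.141e+00  2.000e-03 -1.311e+00] F [0.1 0.8 0.1] op 88.0
scene carrier [([464.0, 296.0, 0.0], 0.81)]
scene carrier_tab [([514.0, 279.0, 128.0], 0.71), ([463.0, 296.0, -2.0], 0.41)]
scene carrier_hook [([516.0, 283.0, 86.0], 0.7), ([461.0, 300.0, 0.0], 0.39)]
scene rail []
scene rail_mid [([641.0, -1.0, 147.0], 0.8), ([512.0, 283.0, 127.0], 0.15)]
scene plain_end [([637.0, 126.0, 144.0], 0.58)]
scene mark []
scene stick0 [([479.0, -67.0, 1.0], 0.73), ([459.0, 49.0, 0.0], 0.68)]
scene stick1 [([479.0, -67.0, 1.0], 0.73), ([459.0, 49.0, 0.0], 0.68)]
scene stick2 [([479.0, -67.0, 1.0], 0.73), ([459.0, 49.0, 0.0], 0.68)]
scene stick3 [([479.0, -67.0, 1.0], 0.73), ([459.0, 49.0, 0.0], 0.68)]
scene stick4 [([479.0, -67.0, 1.0], 0.73), ([459.0, 49.0, 0.0], 0.68)]
side carrier [([466.0, 299.0, 2.0], 0.6)]
side carrier_tab [([516.0, 281.0, 127.0], 0.74)]
side carrier_hook [([516.0, 280.0, 88.0], 0.57)]
side rail []
side rail_mid [([639.0, 4.0, 146.0], 0.69)]
side plain_end [([639.0, 124.0, 144.0], 0.58), ([636.0, -401.0, 1.0], 0.52)]
side mark []
side stick0 [([472.0, -67.0, -3.0], 0.72), ([459.0, 48.0, 2.0], 0.7)]
side stick1 [([472.0, -67.0, -3.0], 0.72), ([459.0, 48.0, 2.0], 0.7)]
side stick2 [([472.0, -67.0, -3.0], 0.72), ([459.0, 48.0, 2.0], 0.7)]
side stick3 [([472.0, -67.0, -3.0], 0.72), ([459.0, 48.0, 2.0], 0.7)]
side stick4 [([472.0, -67.0, -3.0], 0.72), ([459.0, 48.0, 2.0], 0.7)]
t 1.35 pos [ 147.7 -555.7  249.7] rpy [ 3.142 -0.    -1.311] F [0.2 0.4 0.3] op 88.3
```

View pics/scene0.png

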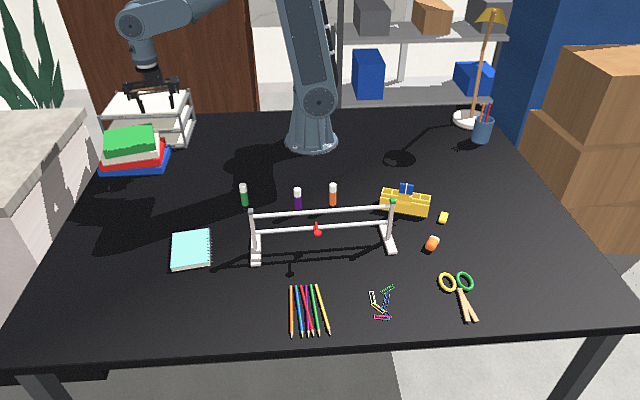

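View pics/side0.png

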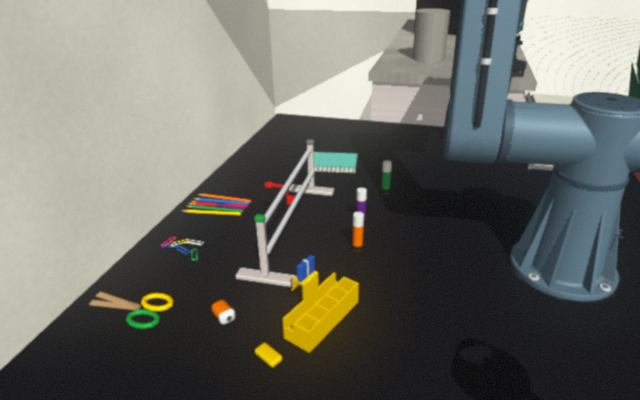

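```bash
cat > b.py <<'E'
from h import *
for q in ['stick0','carrier']:
  for c in ['scene','side']:
    print(c,q,[(np.round(np.array(r['centre'])*1000).tolist(),round(r['confidence'],2)) for r in bot.pinpoint(c,q)])
for c in ['scene','side']:
  p=cv2.imread('pics/%s0.png'%c); h=cv2.cvtColor(p,cv2.COLOR_BGR2HSV)
  k=bot.calibration(c); print(c,-np.array(k['R']).T@np.array(k['t']), k['fx'])
  m=(((h[:,:,0]<6)|(h[:,:,0]>174))&(h[:,:,1]>170)&(h[:,:,2]>80)).astype(np.uint8)
  n,l,s,ce=cv2.connectedComponentsWithStats(m)
  for i in range(1,n):
    if s[i,4]>8: print('red',s[i],ce[i],np.round(deproj(c,*ce[i],z=.112)*1000))
E
python3 b.py
```

```text
scene stick0 [([479.0, -67.0, 1.0], 0.73), ([459.0, 49.0, 0.0], 0.68)]
side stick0 [([472.0, -67.0, -3.0], 0.72), ([459.0, 48.0, 2.0], 0.7), ([440.0, -249.0, 2.0], 0.59)]
scene carrier [([464.0, 296.0, 0.0], 0.81)]
side carrier [([466.0, 299.0, 2.0], 0.6)]
scene [ 1.59772843 -0.06804135  0.9349968 ] 429.19097851055767
red [485 105   6  17  30] [487.36666667 112.46666667] [ 19. 743. 112.]
red [ 99 138  67  33 455] [137.64615385 161.25934066] [ 289. -621.  112.]
red [314 221   8  15  63] [316.6031746  229.71428571] [692. -17. 112.]
red [300 285   7  25  51] [303.11764706 296.21568627] [927. -65. 112.]
red [309 317   4  12  19] [310.15789474 323.26315789] [1006.  -52.  112.]
side [0.28962932 0.94405872 0.65477164] 462.8916110929861
red [264 182  19   6  76] [272.15789474 184.65789474] [694. -17. 112.]
red [286 192   8  13  59] [288.91525424 198.05084746] [631.  38. 112.]
red [195 203  21   3  48] [205.91666667 203.77083333] [812. 112. 112.]
red [237 205  10   2  12] [242.   205.25] [726.  97. 112.]
```

The scene camera shows three sticks: green around (243,195), purple (297,200) and orange (333,195). The carrier is at (405,203), the rail runs from (252,210) to (392,205), and the mark is at (317,229). The side view agrees. Next I'll get the stand pose and the wrist camera geometry.

```bash
cat > c.py <<'E'
from h import *
o=st()
k=bot.calibration('wrist'); R=np.array(k['R']); C=-R.T@np.array(k['t'])
from scipy.spatial.transform import Rotation as Ro
T=Ro.from_euler('xyz',o['orientation']).as_matrix()
print('cam in tool mm',np.round(T.T@(C-o['ee_pos'])*1000),'axis in tool',np.round(T.T@R.T,2),k['fx'],k['cx'],k['cy'])
for c in ['scene','side']:
  p=cv2.imread('pics/%s0.png'%c); cv2.imwrite('pics/z%s.png'%c, cv2.resize(p[180:280,220:420] if c=='scene' else p[130:360,220:400],None,fx=4 if c=='scene' else 2.6,fy=4 if c=='scene' else 2.6,interpolation=cv2.INTER_CUBIC))
E
python3 c.py
```

```text
t 1.55 pos [ 147.7 -555.7  249.7] rpy [-3.142 -0.    -1.311] F [0.6 0.3 0.4] op 87.9
cam in tool mm [  -0.  -70. -135.] axis in tool [[ 1.   -0.   -0.  ]
 [ 0.    0.96  0.27]
 [-0.   -0.27  0.96]] 309.7850094428068 316.3375805694435 195.61040607420446
```

View pics/zscene.png

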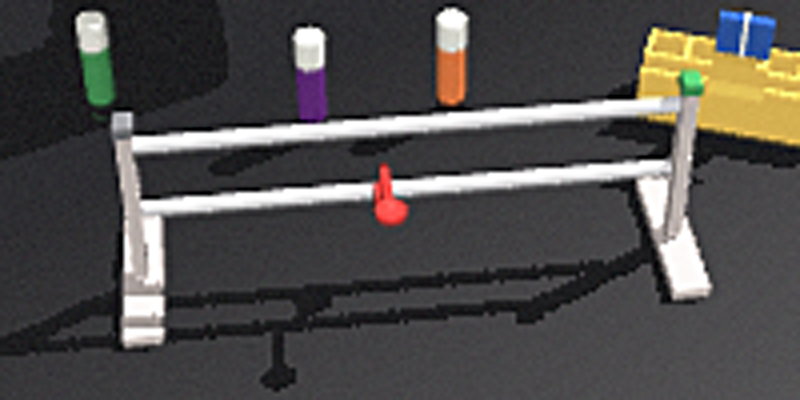

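View pics/wrist0.png

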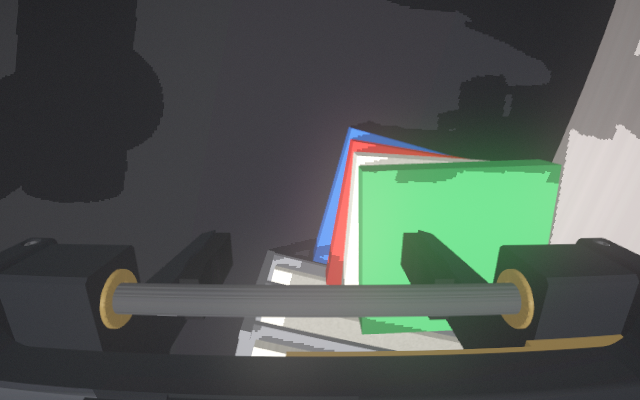

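```bash
cat > d.py <<'E'
import sys
from h import *
def delta(X,yaw=None):
    o=st(); from scipy.spatial.transform import Rotation as Ro
    T=Ro.from_euler('xyz',o['orientation']).as_matrix()
    print('tool delta mm',np.round(T.T@(np.array(X)/1000-o['ee_pos'])*1000,1), 'roll', None if yaw is None else round(o['orientation'][2]-yaw,4))
if __name__=='__main__': delta([float(a) for a in sys.argv[1:4]], float(sys.argv[4]) if len(sys.argv)>4 else None)
E
R='{"roll":-0.1225,"tz":-10}'; python3 -m pendant '[{"roll":-0.1225,"tz":-10},{"roll":-0.1225,"tz":-10},{"roll":-0.1225,"tz":-10},{"roll":-0.1225,"tz":-10},{"roll":-0.1225,"tz":-10},{"roll":-0.1225,"tz":-10},{"roll":-0.1225,"tz":-10},{"roll":-0.1225,"tz":-10}]'; python3 d.py 470 300 340 -0.33
```

```text
t 1.55 pos [ 147.7 -555.7  249.7] rpy [-3.142 -0.    -1.311] F [0.6 0.3 0.4] op 87.9
tool delta mm [-744.2 -531.3  -90.3] roll -0.981invalid input at $[0]: expected keys tx, ty, tz, roll
```

```bash
python3 -m pendant '[{"tx":0,"ty":0,"tz":-10,"roll":-0.1225},{"tx":0,"ty":0,"tz":-10,"roll":-0.1225},{"tx":0,"ty":0,"tz":-10,"roll":-0.1225},{"tx":0,"ty":0,"tz":-10,"roll":-0.1225},{"tx":0,"ty":0,"tz":-10,"roll":-0.1225},{"tx":0,"ty":0,"tz":-10,"roll":-0.1225},{"tx":0,"ty":0,"tz":-10,"roll":-0.1225},{"tx":0,"ty":0,"tz":-10,"roll":-0.1225}]'; python3 d.py 470 300 340 -0.33
```

```text
time_s: 2.22
ee_pos: [0.1477, -0.5557, 0.3302]
orientation: [3.142, -0.0, -0.325]
wrist_force: [0.4, 0.6, 0.3]
opening: 0.0881
t 2.22 pos [ 147.7 -555.7  330.2] rpy [ 3.142 -0.    -0.325] F [0.4 0.6 0.3] op 88.1
tool delta mm [  32.2 -913.8   -9.8] roll 0.005
```

```bash
python3 -m pendant '[{"tx":4,"ty":-38,"tz":0,"roll":0},{"tx":4,"ty":-38,"tz":0,"roll":0},{"tx":4,"ty":-38,"tz":0,"roll":0},{"tx":4,"ty":-38,"tz":0,"roll":0},{"tx":4,"ty":-38,"tz":0,"roll":0},{"tx":4,"ty":-38,"tz":0,"roll":0},{"tx":4,"ty":-38,"tz":0,"roll":0},{"tx":4,"ty":-38,"tz":0,"roll":0}]' && python3 -m pendant '[{"tx":0,"ty":-38,"tz":0,"roll":0},{"tx":0,"ty":-38,"tz":0,"roll":0},{"tx":0,"ty":-38,"tz":0,"roll":0},{"tx":0,"ty":-38,"tz":0,"roll":0},{"tx":0,"ty":-38,"tz":0,"roll":0},{"tx":0,"ty":-38,"tz":0,"roll":0},{"tx":0,"ty":-38,"tz":0,"roll":0},{"tx":0,"ty":-38,"tz":0,"roll":0}]' && python3 -m pendant '[{"tx":0,"ty":-38,"tz":0,"roll":0},{"tx":0,"ty":-38,"tz":0,"roll":0},{"tx":0,"ty":-38,"tz":0,"roll":0},{"tx":0,"ty":-38,"tz":0,"roll":0},{"tx":0,"ty":-38,"tz":0,"roll":0},{"tx":0,"ty":-38,"tz":0,"roll":0},{"tx":0,"ty":-30,"tz":0,"roll":0},{"tx":0,"ty":0,"tz":0,"roll":0}]'; cat > e.py <<'E'
from h import *
import sys
st(); n=sys.argv[1]; cal=bot.calibration('wrist'); p,d=snap('wrist','w'+n); np.savez('w'+n,d=d,**{k:np.array(v) for k,v in cal.items()})
for q in sys.argv[2:]:
    print(q,[(np.round(np.array(r['centre'])*1000,1).tolist(),round(r['confidence'],2)) for r in bot.pinpoint('wrist',q)[:4]])
E
python3 e.py 1 carrier carrier_tab carrier_hook pocket0 pocket4 plain_end rail_mid mark
```

```text
time_s: 2.88
ee_pos: [0.2771, -0.2769, 0.3298]
orientation: [3.141, -0.001, -0.332]
wrist_force: [-0.2, -1.4, -0.8]
opening: 0.0879
time_s: 3.55
ee_pos: [0.3757, 0.0108, 0.3302]
orientation: [-3.142, -0.002, -0.331]
wrist_force: [0.8, -0.7, 0.2]
opening: 0.0878
time_s: 4.22
ee_pos: [0.46, 0.2571, 0.3292]
orientation: [-3.14, 0.001, -0.327]
wrist_force: [-1.1, -0.1, 0.4]
opening: 0.088
t 4.22 pos [460.  257.1 329.2] rpy [-3.14e+00  1.00e-03 -3.27e-01] F [-1.1 -0.1  0.4] op 88.0
carrier [([462.7, 299.5, -0.5], 0.63)]
carrier_tab [([511.4, 282.7, 131.4], 0.79)]
carrier_hook [([518.9, 284.1, 89.2], 0.66)]
pocket0 [([487.4, 358.0, 52.2], 0.98), ([451.3, 271.5, 47.8], 0.8), ([445.3, 233.4, 46.4], 0.72), ([479.0, -68.5, 1.5], 0.61)]
pocket4 [([487.4, 358.0, 52.2], 0.98), ([451.3, 271.5, 47.8], 0.8), ([445.3, 233.4, 46.4], 0.72), ([479.0, -68.5, 1.5], 0.61)]
plain_end [([638.0, 122.2, 142.8], 0.57), ([542.2, 414.3, 1.3], 0.47)]
rail_mid []
mark [([465.0, 298.6, -2.8], 0.19)]
```

View pics/w1.png

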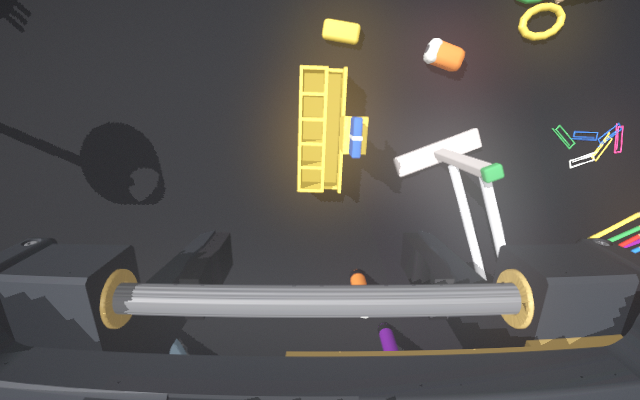

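The wrist view has the carrier at (323,128), its tab at (356,137) and the green cap at (492,172), with the jaws about square to the tab. I'll measure the tab, the yaw and the cap from pixels.

```bash
cat > f.py <<'E'
from h import *
import sys
z=np.load('w%s.npz'%sys.argv[1]); p=cv2.imread('pics/w%s.png'%sys.argv[1]); h=cv2.cvtColor(p,cv2.COLOR_BGR2HSV); d=z['d']
cal={k:(z[k] if z[k].ndim else float(z[k])) for k in z.files if k!='d'}
lim=float(sys.argv[2]) if len(sys.argv)>2 else 230
H,S,V=h[:,:,0].astype(int),h[:,:,1],h[:,:,2]
def pts(m,zlo,zhi):
    m=m.copy(); m[int(lim):]=False
    v,u=np.nonzero(m&(d>0)); P=np.array([deproj('w',a,b,d=d[b,a],cal=cal) for a,b in zip(u,v)])
    if not len(P): return P
    return P[(P[:,2]>zlo)&(P[:,2]<zhi)]
def rect(n,P):
    if len(P)<8: print(n,'none');return
    r=cv2.minAreaRect((P[:,:2]*1000).astype(np.float32)); print(n,len(P),'rect c',np.round(r[0],1),'size',np.round(r[1],1),'ang',round(r[2],2),'meanz',round(P[:,2].mean()*1000,1), 'box',np.round(cv2.boxPoints(r)).tolist())
B=pts((H>100)&(H<125)&(S>120)&(V>70),.08,.30); 
if len(B): zt=np.percentile(B[:,2],90); rect('tabtop',B[B[:,2]>zt-.006])
Y=pts((H>18)&(H<34)&(S>120)&(V>90),.02,.4)
if len(Y):
    rect('rim',pts((H>18)&(H<34)&(S>120)&(V>90),.043,.057)); rect('rimhung',pts((H>18)&(H<34)&(S>120)&(V>90),.103,.117))
rect('greencap',pts((H>45)&(H<80)&(S>120)&(V>70),.158,.17))
rect('red',pts(((H<6)|(H>174))&(S>170)&(V>70),.09,.125))
g=(S<40)&(V>120)
A=pts(g,.135,.15)
if len(A)>20:
    vx=cv2.fitLine((A[:,:2]*1000).astype(np.float32),cv2.DIST_HUBER,0,.01,.01).ravel(); print('rail line',len(A),np.round(vx,4),'z',A[:,2].max(), 'x at y=0,125:',[round(float(vx[2]+(yy-vx[3])*vx[0]/vx[1]),1) for yy in (0,125)])
E
python3 f.py 1; python3 -c "
from h import *
for c,pts in (('scene',((392.5,200.5),(250.5,211))),):
  for u,v in pts: print(deproj(c,u,v,z=.164)*1000)
"
```

```text
tabtop 19 rect c [507.8 265.6] size [6.6 6.6] ang 71.89 meanz 126.6 box [[504.0, 264.0], [510.0, 261.0], [512.0, 268.0], [506.0, 270.0]]
rim 261 rect c [479.3 293.3] size [162.7  60.6] ang 69.46 meanz 48.5 box [[422.0, 228.0], [479.0, 206.0], [536.0, 359.0], [479.0, 380.0]]
rimhung none
greencap none
red none
rail line 700 [ 8.920000e-02 -9.960000e-01  6.319740e+02  1.724545e+02] z 0.14993646709652847 x at y=0,125: [647.4, 636.2]
[640.66551084 206.83337903 164.        ]
[ 657.4684529 -200.72375    164.       ]
```

```bash
python3 -m pendant '[{"tx":29,"ty":24,"tz":0,"roll":0},{"tx":29,"ty":24,"tz":0,"roll":0},{"tx":29,"ty":24,"tz":0,"roll":0},{"tx":29,"ty":24,"tz":0,"roll":0},{"tx":29,"ty":24,"tz":0,"roll":0},{"tx":29,"ty":24,"tz":0,"roll":0},{"tx":29,"ty":24,"tz":0,"roll":0},{"tx":29,"ty":24,"tz":0,"roll":0}]' && python3 -m pendant '[{"tx":0,"ty":0,"tz":0,"roll":0.124},{"tx":0,"ty":0,"tz":0,"roll":0.124},{"tx":0,"ty":0,"tz":0,"roll":0.124},{"tx":0,"ty":0,"tz":0,"roll":0.124},{"tx":0,"ty":0,"tz":0,"roll":0.124},{"tx":0,"ty":0,"tz":0,"roll":0.124},{"tx":0,"ty":0,"tz":0,"roll":0.124},{"tx":0,"ty":0,"tz":0,"roll":0.124}]' && python3 -m pendant '[{"tx":0,"ty":0,"tz":0,"roll":0.124},{"tx":0,"ty":0,"tz":0,"roll":0.124},{"tx":0,"ty":0,"tz":0,"roll":0}]' ; python3 e.py 2 plain_end rail_mid mark carrier_tab carrier stick0; python3 f.py 2
```

```text
time_s: 5.33
ee_pos: [0.6169, -0.0065, 0.3301]
orientation: [-3.141, -0.001, -0.332]
wrist_force: [0.8, 0.8, -0.4]
opening: 0.0881
time_s: 6.0
ee_pos: [0.6162, -0.0048, 0.3299]
orientation: [-3.141, -0.0, -1.33]
wrist_force: [0.7, 0.0, 0.7]
opening: 0.088
time_s: 6.25
ee_pos: [0.6163, -0.0047, 0.33]
orientation: [-3.141, -0.0, -1.576]
wrist_force: [-1.6, -1.4, -0.2]
opening: 0.088
t 6.25 pos [616.3  -4.7 330. ] rpy [-3.141 -0.    -1.576] F [-1.6 -1.4 -0.2] op 88.0
plain_end [([639.8, 122.7, 142.9], 0.89)]
rail_mid [([642.9, 5.4, 145.8], 0.67)]
mark [([643.8, -18.3, 143.0], 0.86)]
carrier_tab [([514.0, 281.2, 131.9], 0.6), ([670.9, 336.3, 0.4], 0.5)]
carrier [([464.9, 297.4, 0.2], 0.96)]
stick0 [([459.5, 54.4, -8.4], 0.9), ([477.9, -70.0, 3.6], 0.83), ([437.4, -248.3, 0.4], 0.69), ([645.4, -18.8, 147.0], 0.61)]
rim 67 rect c [528.2 343.5] size [38.5  6.4] ang 68.7 meanz 46.4 box [[518.0, 327.0], [524.0, 324.0], [538.0, 360.0], [532.0, 363.0]]
rimhung none
greencap none
red none
rail line 4415 [ 4.160000e-02 -9.991000e-01  6.432464e+02  6.170000e-01] z 0.14990696778181867 x at y=0,125: [643.3, 638.1]
```

View pics/w2.png

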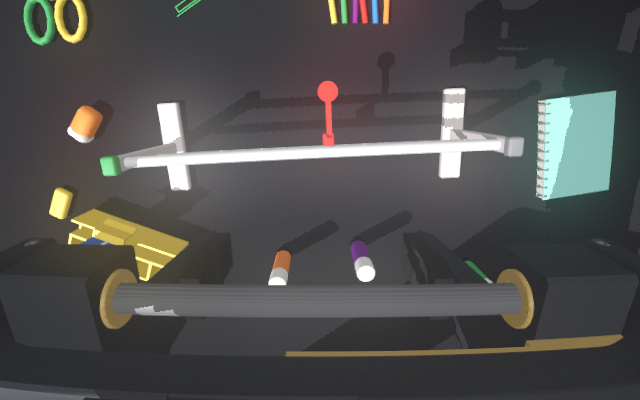

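The picture shows the rail from (130,162) to (497,146), with the red disc at (328,91) and its finger meeting the rail at about (329,140). The three sticks are in view; the caps are at (110,166) and (514,146).

```bash
cat > g.py <<'E'
from h import *
z=np.load('w2.npz'); cal={k:(z[k] if z[k].ndim else float(z[k])) for k in z.files if k!='d'}; d=z['d']
p=cv2.imread('pics/w2.png'); h=cv2.cvtColor(p,cv2.COLOR_BGR2HSV).astype(int)
f=lambda u,v,zz: np.round(deproj('w',u,v,z=zz,cal=cal)*1000,1)
m=(((h[:,:,0]<6)|(h[:,:,0]>174))&(h[:,:,1]>150)&(h[:,:,2]>80)); 
v,u=np.nonzero(m[:103,300:360]); print('disc',u.mean()+300,v.mean(),f(u.mean()+300,v.mean(),.112),d[91,328])
for u in (180,250,420,480):
  col=p[100:200,u].min(1).astype(int); b=np.nonzero(col>100)[0]+100; b=b[(abs(b-np.median(b))<12)]; print(u,b.min(),b.max(),f(u,b.min()-.5,.139),f(u,b.max()+.5,.139),f(u,(b.min()+b.max())/2,.139))
m=(h[:,:,0]>45)&(h[:,:,0]<80)&(h[:,:,1]>100)&(h[:,:,2]>60);m[:140]=0;m[190:]=0;m[:,:90]=0;m[:,140:]=0
v,u=np.nonzero(m); print('green',u.min(),u.max(),v.min(),v.max(),f(u.mean(),v.mean(),.16))
print('grey',f(514,146,.16))
E
python3 g.py
```

```text
disc 327.7573964497041 90.10650887573965 [706.2 -17.5 112. ] 0.33199137
180 140 162 [657.2 138.9 139. ] [632.7 141.8 139. ] [645.  140.3 139. ]
250 149 161 [646.7  65.  139. ] [632.9  65.9 139. ] [639.9  65.5 139. ]
420 140 153 [ 655.2 -113.5  139. ] [ 640.4 -114.6  139. ] [ 647.9 -114.   139. ]
480 132 150 [ 663.8 -177.2  139. ] [ 643.7 -179.7  139. ] [ 653.8 -178.4  139. ]
green 100 116 157 175 [635.8 208.3 160. ]
grey [ 651.1 -203.4  160. ]
```

```bash
python3 -m pendant '[{"tx":0,"ty":0,"tz":0,"roll":-0.122},{"tx":0,"ty":0,"tz":0,"roll":-0.122},{"tx":0,"ty":0,"tz":0,"roll":-0.122},{"tx":0,"ty":0,"tz":0,"roll":-0.122},{"tx":0,"ty":0,"tz":0,"roll":-0.122},{"tx":0,"ty":0,"tz":0,"roll":-0.122},{"tx":0,"ty":0,"tz":0,"roll":-0.122},{"tx":0,"ty":0,"tz":0,"roll":-0.122}]' && python3 -m pendant '[{"tx":0,"ty":0,"tz":0,"roll":-0.122},{"tx":0,"ty":0,"tz":0,"roll":-0.120},{"tx":0,"ty":0,"tz":0,"roll":0}]' ; python3 d.py 515 280 240 -0.358
```

```text
time_s: 7.27
ee_pos: [0.6164, -0.0041, 0.3297]
orientation: [-3.142, 0.0, -0.588]
wrist_force: [-0.7, -1.3, -0.1]
opening: 0.0878
time_s: 7.52
ee_pos: [0.6164, -0.0041, 0.3297]
orientation: [3.142, 0.0, -0.348]
wrist_force: [-0.6, 0.3, 0.0]
opening: 0.0878
t 7.52 pos [616.4  -4.1 329.7] rpy [ 3.142  0.    -0.348] F [-0.6  0.3  0. ] op 87.8
tool delta mm [-192.1 -232.5   89.7] roll 0.0103
```

```bash
python3 -m pendant '[{"tx":-24,"ty":-29,"tz":0,"roll":0.01},{"tx":-24,"ty":-29,"tz":0,"roll":0},{"tx":-24,"ty":-29,"tz":5,"roll":0},{"tx":-24,"ty":-29,"tz":15,"roll":0},{"tx":-24,"ty":-29,"tz":15,"roll":0},{"tx":-24,"ty":-29,"tz":15,"roll":0},{"tx":-24,"ty":-29,"tz":15,"roll":0},{"tx":-24,"ty":-29,"tz":15,"roll":0}]' 60; python3 -m pendant '[{"tx":0,"ty":0,"tz":0,"roll":0}]'; python3 e.py 3 carrier_tab carrier; python3 f.py 3; python3 d.py 515 280 107 -0.358
```

```text
time_s: 8.18
ee_pos: [0.5181, 0.2825, 0.2493]
orientation: [-3.141, -0.0, -0.367]
wrist_force: [0.8, -0.1, 0.3]
opening: 0.0601
time_s: 8.27
ee_pos: [0.5146, 0.2859, 0.2463]
orientation: [3.14, 0.006, -0.361]
wrist_force: [-0.0, -1.2, -2.0]
opening: 0.0598
t 8.27 pos [514.6 285.9 246.3] rpy [ 3.14   0.006 -0.361] F [-0.  -1.2 -2. ] op 59.8
carrier_tab [([512.6, 280.1, 128.3], 0.79)]
carrier [([463.9, 298.5, -2.1], 0.62)]
tabtop none
rim 558 rect c [482.2 303.8] size [142.9  60.4] ang 69.14 meanz 47.8 box [[429.0, 248.0], [485.0, 226.0], [536.0, 360.0], [479.0, 381.0]]
rimhung none
greencap none
red none
rail line 93 [9.982000e-01 5.920000e-02 6.345794e+02 2.133109e+02] z 0.1498341710004106 x at y=0,125: [-2964.0, -855.2]
t 8.42 pos [519.  281.  249.8] rpy [ 3.141 -0.    -0.364] F [ 0.7 -0.2  1.3] op 60.0
tool delta mm [ -3.4   2.3 142.8] roll -0.0056
```

View pics/w3.png

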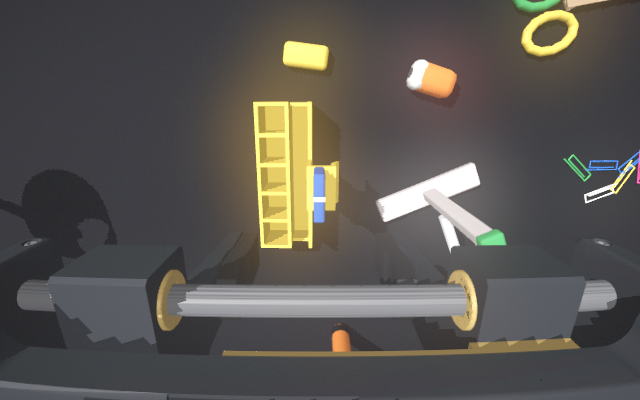

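```bash
python3 -m pendant '[{"tx":-3,"ty":2,"tz":20,"roll":0},{"tx":0,"ty":0,"tz":25,"roll":0},{"tx":0,"ty":0,"tz":25,"roll":0},{"tx":0,"ty":0,"tz":25,"roll":0},{"tx":0,"ty":0,"tz":20,"roll":0},{"tx":0,"ty":0,"tz":17,"roll":0},{"tx":0,"ty":0,"tz":10,"roll":0},{"tx":0,"ty":0,"tz":0,"roll":0}]'; python3 d.py 515 280 107 -0.36; python3 -m pendant '[{"tx":0,"ty":0,"tz":0,"roll":0},{"tx":0,"ty":0,"tz":0,"roll":0},{"tx":0,"ty":0,"tz":0,"roll":0},{"tx":0,"ty":0,"tz":0,"roll":0},{"tx":0,"ty":0,"tz":0,"roll":0},{"tx":0,"ty":0,"tz":0,"roll":0}]' 0 30; python3 -c "
from h import *
st();snap('side','s4')"
```

```text
time_s: 9.08
ee_pos: [0.5152, 0.2783, 0.106]
orientation: [3.14, 0.002, -0.366]
wrist_force: [-0.5, 0.1, 0.4]
opening: 0.0601
t 9.08 pos [515.2 278.3 106. ] rpy [ 3.14e+00  2.00e-03 -3.66e-01] F [-0.5  0.1  0.4] op 60.1
tool delta mm [-0.8 -1.5 -1. ] roll -0.0059
time_s: 9.58
ee_pos: [0.5157, 0.2802, 0.1083]
orientation: [-3.141, -0.001, -0.363]
wrist_force: [-0.3, -0.0, 0.5]
opening: 0.0223
t 9.58 pos [515.7 280.2 108.3] rpy [-3.141e+00 -1.000e-03 -3.630e-01] F [-0.3 -0.   0.5] op 22.3
```

View pics/s4.png

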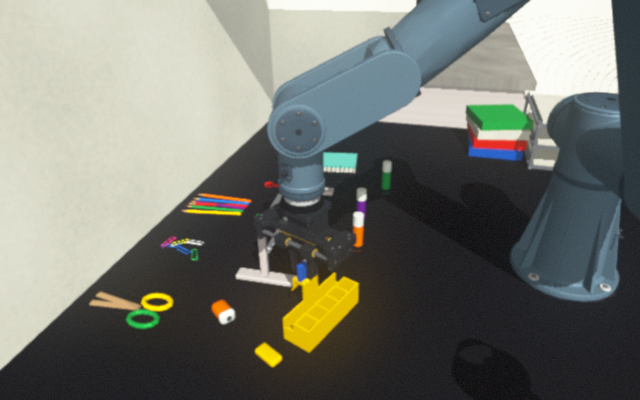

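The gripper at (305,225) is around the blue tab (301,270), and the fingers are still closing (22 mm).

```bash
python3 -m pendant '[{"tx":0,"ty":0,"tz":0,"roll":0},{"tx":0,"ty":0,"tz":0,"roll":0},{"tx":0,"ty":0,"tz":0,"roll":0},{"tx":0,"ty":0,"tz":0,"roll":0},{"tx":0,"ty":0,"tz":0,"roll":0},{"tx":0,"ty":0,"tz":0,"roll":0}]' 0 45; python3 -m pendant '[{"tx":0,"ty":0,"tz":-3,"roll":0},{"tx":0,"ty":0,"tz":-5,"roll":0},{"tx":0,"ty":0,"tz":-8,"roll":0},{"tx":0,"ty":0,"tz":-12,"roll":0},{"tx":0,"ty":0,"tz":-15,"roll":0},{"tx":0,"ty":0,"tz":-10,"roll":0},{"tx":0,"ty":0,"tz":-5,"roll":0},{"tx":0,"ty":0,"tz":0,"roll":0}]'; python3 -c "
from h import *
st();snap('side','s5')"
```

```text
time_s: 10.13
ee_pos: [0.5153, 0.2802, 0.1078]
orientation: [-3.141, 0.0, -0.363]
wrist_force: [-2.1, 0.7, 4.2]
opening: 0.0098
time_s: 10.8
ee_pos: [0.5166, 0.2803, 0.1678]
orientation: [-3.139, -0.003, -0.363]
wrist_force: [0.8, -0.4, -3.4]
opening: 0.0096
t 10.8 pos [516.6 280.3 167.8] rpy [-3.139e+00 -3.000e-03 -3.630e-01] F [ 0.8 -0.4 -3.4] op 9.6
```

View pics/s5.png

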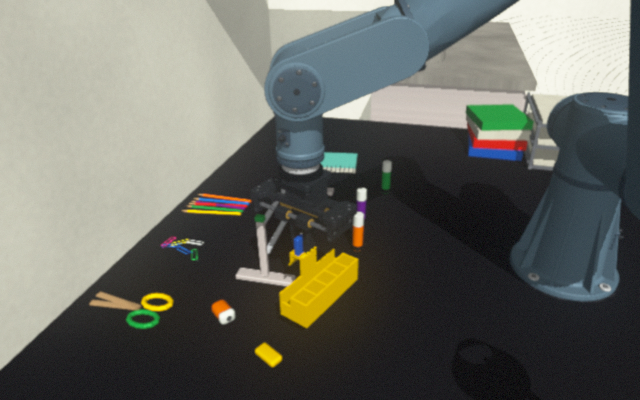

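```bash
python3 -m pendant '[{"tx":0,"ty":0,"tz":-10,"roll":-0.06},{"tx":0,"ty":0,"tz":-10,"roll":-0.06},{"tx":0,"ty":0,"tz":-10,"roll":-0.06},{"tx":0,"ty":0,"tz":-10,"roll":-0.06},{"tx":0,"ty":0,"tz":-7,"roll":-0.06},{"tx":0,"ty":0,"tz":-4,"roll":-0.06},{"tx":0,"ty":0,"tz":0,"roll":-0.046},{"tx":0,"ty":0,"tz":0,"roll":0}]'; python3 d.py 632 117 218 0.043
```

```text
time_s: 11.52
ee_pos: [0.5151, 0.2799, 0.2161]
orientation: [3.141, 0.001, 0.045]
wrist_force: [-0.2, 0.3, -3.4]
opening: 0.0093
t 11.52 pos [515.1 279.9 216.1] rpy [3.141e+00 1.000e-03 4.500e-02] F [-0.2  0.3 -3.4] op 9.3
tool delta mm [109.5 168.   -2. ] roll 0.0016
```

```bash
python3 -m pendant '[{"tx":8,"ty":12,"tz":0,"roll":0},{"tx":12,"ty":24,"tz":0,"roll":0},{"tx":12,"ty":26,"tz":0,"roll":0},{"tx":12,"ty":26,"tz":0,"roll":0},{"tx":12,"ty":26,"tz":0,"roll":0},{"tx":12,"ty":24,"tz":0,"roll":0},{"tx":10,"ty":18,"tz":0,"roll":0},{"tx":6,"ty":12,"tz":0,"roll":0}]';python3 -m pendant '[{"tx":0,"ty":0,"tz":0,"roll":0},{"tx":0,"ty":0,"tz":0,"roll":0},{"tx":0,"ty":0,"tz":0,"roll":0}]'; python3 d.py 632 117 218 0.043; python3 e.py 6 carrier_tab carrier_hook carrier; python3 -c "
from h import *
p,d=snap('side','s6'); cv2.imwrite('pics/s6z.png',cv2.resize(p[100:320,200:400,::-1],None,fx=2.7,fy=2.7,interpolation=2))
p,d=snap('scene','c6'); cv2.imwrite('pics/c6z.png',cv2.resize(p[120:280,220:440,::-1],None,fx=3.5,fy=3.5,interpolation=2))
for c in ('scene','side'):
 for q in ('carrier_hook','carrier','carrier_tab'): print(c,q,[(np.round(np.array(r['centre'])*1000).tolist(),round(r['confidence'],2)) for r in bot.pinpoint(c,q)[:2]])
"
```

```text
time_s: 12.18
ee_pos: [0.6076, 0.1128, 0.2159]
orientation: [3.141, 0.001, 0.039]
wrist_force: [0.0, 0.6, -4.4]
opening: 0.0097
time_s: 12.43
ee_pos: [0.606, 0.1164, 0.2162]
orientation: [-3.141, 0.001, 0.043]
wrist_force: [-0.8, -0.3, -4.0]
opening: 0.0098
t 12.43 pos [606.  116.4 216.2] rpy [-3.141e+00  1.000e-03  4.300e-02] F [-0.8 -0.3 -4. ] op 9.8
tool delta mm [26.   0.5 -1.8] roll -0.0002
t 12.43 pos [606.  116.4 216.2] rpy [-3.141e+00  1.000e-03  4.300e-02] F [-0.8 -0.3 -4. ] op 9.8
carrier_tab [([603.2, 116.9, 238.3], 0.89)]
carrier_hook [([612.4, 117.3, 198.2], 0.76)]
carrier [([553.1, 116.6, 106.1], 0.56)]
scene carrier_hook [([609.0, 117.0, 190.0], 0.73)]
scene carrier [([553.0, 115.0, 111.0], 0.87)]
scene carrier_tab [([606.0, 118.0, 232.0], 0.87)]
side carrier_hook [([556.0, 116.0, 158.0], 0.75), ([609.0, 116.0, 195.0], 0.6)]
side carrier [([557.0, 114.0, 107.0], 0.68)]
side carrier_tab [([609.0, 117.0, 232.0], 0.6)]
```

View pics/s6z.png

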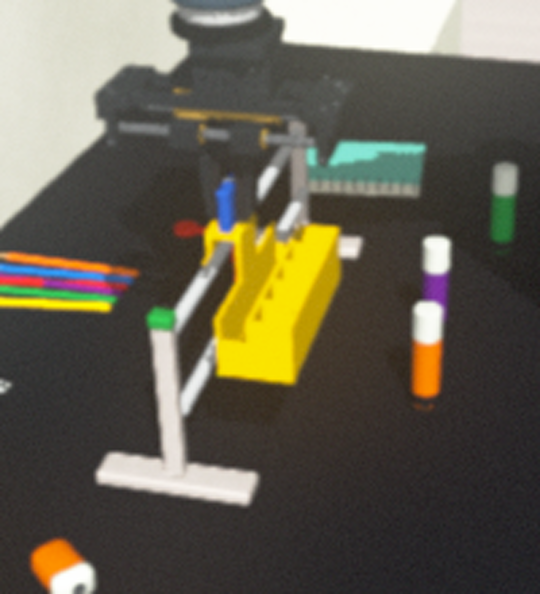

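View pics/c6z.png

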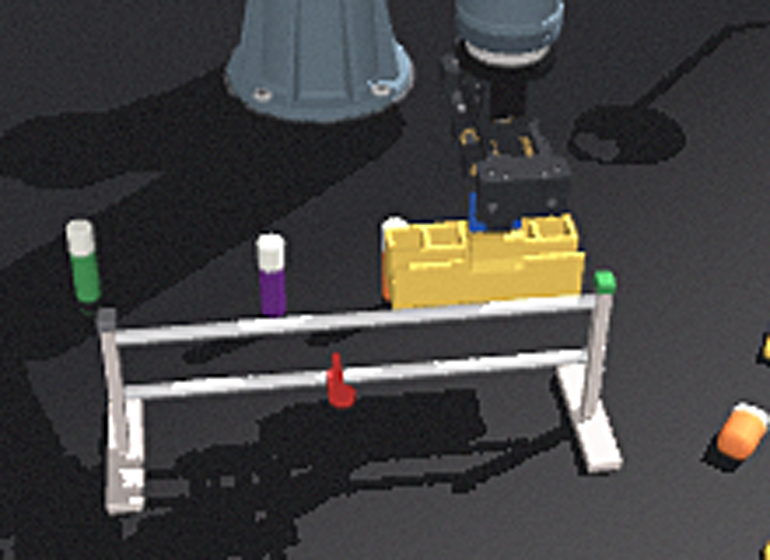

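View pics/w6.png

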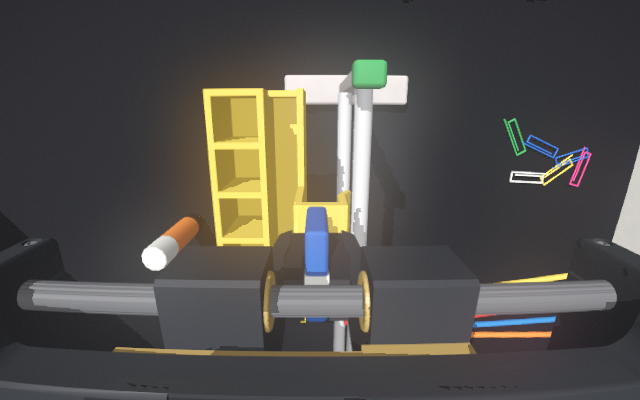

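The carrier hangs level and square in the gripper: the wrist view has its rim at (205..305, 90) and the rail beside it at (363,180). I'll measure rail and carrier in this one image.

```bash
cat > g2.py <<'E'
from h import *
z=np.load('w6.npz'); cal={k:(z[k] if z[k].ndim else float(z[k])) for k in z.files if k!='d'}; d=z['d']
p=cv2.imread('pics/w6.png'); h=cv2.cvtColor(p,cv2.COLOR_BGR2HSV).astype(int)
f=lambda u,v,zz: np.round(deproj('w',u,v,z=zz,cal=cal)*1000,1)
for v in (110,130,150,170,190,210):
  r=p[v,300:400].min(1).astype(int); s=h[v,300:400,1]; b=(r>95)&(s<60); print(v,''.join('#' if x else '.' for x in b[30:80]))
  idx=np.nonzero(b[52:])[0]+352
  if len(idx): print('   upper',idx.min(),idx.max(),f((idx.min()+idx.max())/2,v,.139))
H,S,V=h[:,:,0],h[:,:,1],h[:,:,2]
m=(H>18)&(H<34)&(S>120)&(V>90); m[230:]=0
vv,uu=np.nonzero(m&(d>0)); P=np.array([deproj('w',a,b,d=d[b,a],cal=cal) for a,b in zip(uu,vv)])*1000
print(np.percentile(P[:,2],[5,50,75,90,99]))
Q=P[(P[:,2]>147)&(P[:,2]<168)&(P[:,0]<598)]; print(cv2.minAreaRect(Q[:,:2].astype(np.float32)),cv2.boxPoints(cv2.minAreaRect(Q[:,:2].astype(np.float32))),Q[:,2].mean())
A=np.c_[Q[:,:2],np.ones(len(Q))]; print('tilt',np.linalg.lstsq(A,Q[:,2],rcond=None)[0])
b=(H>105)&(H<125)&(S>120)&(V>60); b[280:]=0; vv,uu=np.nonzero(b&(d>0)); B=np.array([deproj('w',a,c,d=d[c,a],cal=cal) for a,c in zip(uu,vv)])*1000
B=B[B[:,2]>230]; print('tab',B.min(0),B.max(0),B.mean(0))
E
python3 g2.py
```

```text
110 .......####################################.......
   upper 352 372 [633.7 186.7 139. ]
130 ..########################################...##...
   upper 352 376 [636.  173.7 139. ]
150 ......###################################.........
   upper 352 370 [635.1 160.1 139. ]
170 ......###################################.........
   upper 352 370 [636.2 146.3 139. ]
190 ......##########.....###################..........
   upper 352 369 [637.  131.9 139. ]
210 .....................##################...........
   upper 352 368 [637.8 117.  139. ]
[111.14384479 133.0886255  157.44402467 158.72319242 199.34761881]
((566.7730712890625, 150.24264526367188), (60.84163284301758, 93.68035125732422), 2.9845964908599854) [[533.95465  195.43535 ]
 [538.83234  101.882065]
 [599.5915   105.04994 ]
 [594.7138   198.60323 ]] 156.4186294227282
tilt [2.02850450e-02 1.34943622e-02 1.42995101e+02]
tab [601.04950852 118.41205951 232.61891207] [610.75632752 138.83447457 236.78210912] [605.70230238 128.75991997 234.84972189]
```

```bash
python3 -m pendant '[{"tx":6,"ty":0,"tz":0,"roll":0},{"tx":10,"ty":0,"tz":0,"roll":0},{"tx":8,"ty":0,"tz":0,"roll":0},{"tx":1.5,"ty":0,"tz":0,"roll":0},{"tx":0,"ty":0,"tz":0,"roll":0},{"tx":0,"ty":0,"tz":0,"roll":0},{"tx":0,"ty":0,"tz":0,"roll":0}]'; python3 d.py 631.7 117 198 0.043;python3 e.py 7;python3 -c "
from h import *
p,d=snap('side','s7'); cv2.imwrite('pics/s7z.png',cv2.resize(p[100:320,200:400,::-1],None,fx=2.7,fy=2.7,interpolation=2))"
```

```text
time_s: 13.62
ee_pos: [0.6317, 0.1169, 0.2165]
orientation: [-3.142, 0.001, 0.043]
wrist_force: [-0.3, 0.1, -4.2]
opening: 0.0098
t 13.62 pos [631.7 116.9 216.5] rpy [-3.142e+00  1.000e-03  4.300e-02] F [-0.3  0.1 -4.2] op 9.8
tool delta mm [-0.  -0.1 18.5] roll -0.0
t 13.62 pos [631.7 116.9 216.5] rpy [-3.142e+00  1.000e-03  4.300e-02] F [-0.3  0.1 -4.2] op 9.8
```

View pics/s7z.png

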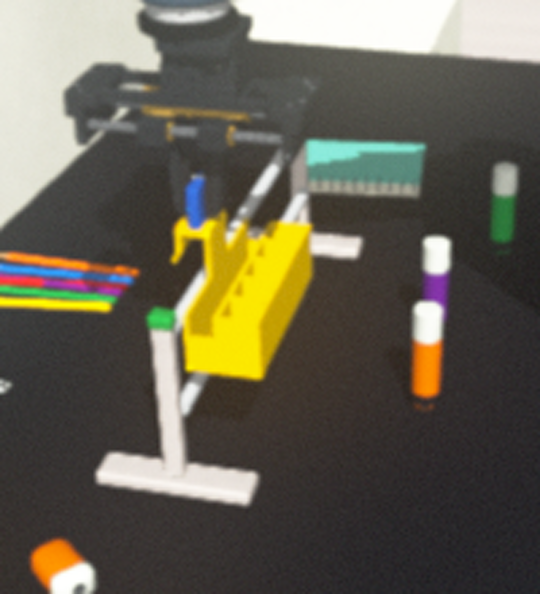

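View pics/w7.png

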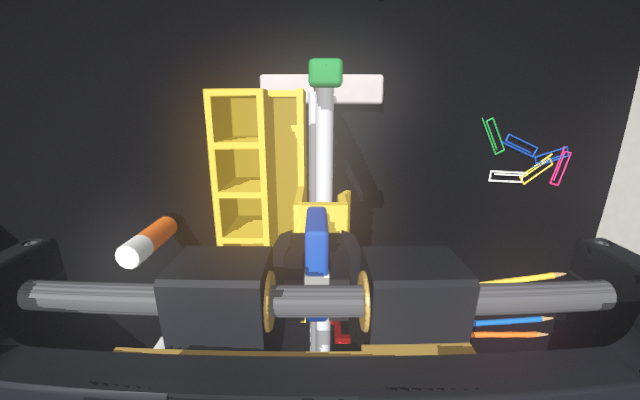

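The rail at (324,150) now runs under the hook opening, and the tip is beyond it (343,200). Lower it in steps, watching the force.

```bash
python3 -m pendant '[{"tx":0,"ty":0,"tz":5,"roll":0},{"tx":0,"ty":0,"tz":5,"roll":0},{"tx":0,"ty":0,"tz":5,"roll":0},{"tx":0,"ty":0,"tz":5,"roll":0},{"tx":0,"ty":0,"tz":4,"roll":0},{"tx":0,"ty":0,"tz":3,"roll":0},{"tx":0,"ty":0,"tz":0,"roll":0},{"tx":0,"ty":0,"tz":0,"roll":0}]' ;python3 -m pendant '[{"tx":0,"ty":0,"tz":2,"roll":0},{"tx":0,"ty":0,"tz":2,"roll":0},{"tx":0,"ty":0,"tz":2,"roll":0},{"tx":0,"ty":0,"tz":0,"roll":0}]'
```

```text
time_s: 14.38
ee_pos: [0.632, 0.1169, 0.1894]
orientation: [-3.142, 0.001, 0.043]
wrist_force: [0.4, 0.5, -3.6]
opening: 0.0097
time_s: 14.72
ee_pos: [0.6318, 0.1169, 0.1832]
orientation: [-3.142, 0.001, 0.043]
wrist_force: [-0.1, 0.2, -4.3]
opening: 0.0092
```

```bash
python3 -m pendant '[{"tx":0,"ty":0,"tz":2,"roll":0},{"tx":0,"ty":0,"tz":2,"roll":0},{"tx":0,"ty":0,"tz":2,"roll":0},{"tx":0,"ty":0,"tz":0,"roll":0}]';python3 -m pendant '[{"tx":0,"ty":0,"tz":2,"roll":0},{"tx":0,"ty":0,"tz":2,"roll":0},{"tx":0,"ty":0,"tz":0,"roll":0}]';python3 -m pendant '[{"tx":0,"ty":0,"tz":2,"roll":0},{"tx":0,"ty":0,"tz":1,"roll":0},{"tx":0,"ty":0,"tz":0,"roll":0}]'
```

```text
time_s: 15.05
ee_pos: [0.6318, 0.1169, 0.1771]
orientation: [-3.142, 0.001, 0.043]
wrist_force: [0.5, 0.1, -4.1]
opening: 0.0096
time_s: 15.3
ee_pos: [0.6318, 0.1169, 0.1731]
orientation: [-3.142, 0.001, 0.043]
wrist_force: [-0.2, -0.9, -4.8]
opening: 0.0097
time_s: 15.55
ee_pos: [0.6319, 0.1169, 0.1703]
orientation: [-3.142, 0.001, 0.043]
wrist_force: [-0.4, -0.2, -3.4]
opening: 0.0096
```

```bash
python3 -m pendant '[{"tx":0,"ty":0,"tz":1.5,"roll":0},{"tx":0,"ty":0,"tz":0,"roll":0},{"tx":0,"ty":0,"tz":0,"roll":0}]';python3 -m pendant '[{"tx":0,"ty":0,"tz":1,"roll":0},{"tx":0,"ty":0,"tz":0,"roll":0},{"tx":0,"ty":0,"tz":0,"roll":0}]';python3 -c "
from h import *
p,d=snap('side','s8'); cv2.imwrite('pics/s8z.png',cv2.resize(p[100:320,200:400,::-1],None,fx=2.7,fy=2.7,interpolation=2))"
```

```text
time_s: 15.8
ee_pos: [0.632, 0.1169, 0.1691]
orientation: [3.142, 0.0, 0.043]
wrist_force: [0.1, 0.6, -4.1]
opening: 0.0093
time_s: 16.05
ee_pos: [0.632, 0.1169, 0.1682]
orientation: [-3.142, 0.0, 0.043]
wrist_force: [-0.2, 0.3, -2.9]
opening: 0.0095
```

View pics/s8z.png

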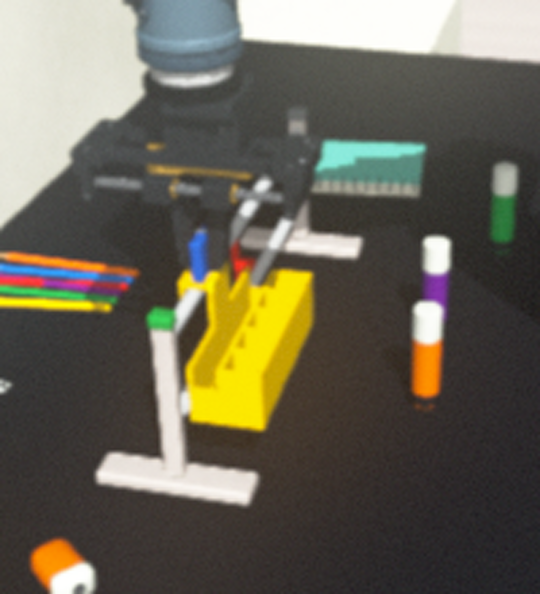

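The hook is over the rail and the weight has started to transfer. I'll lower to full contact and let go, so it seats itself.

```bash
python3 -m pendant '[{"tx":0,"ty":0,"tz":1,"roll":0},{"tx":0,"ty":0,"tz":0,"roll":0},{"tx":0,"ty":0,"tz":0,"roll":0}]';python3 -m pendant '[{"tx":0,"ty":0,"tz":1,"roll":0},{"tx":0,"ty":0,"tz":0,"roll":0},{"tx":0,"ty":0,"tz":0,"roll":0}]'
```

```text
time_s: 16.35
ee_pos: [0.6322, 0.1169, 0.168]
orientation: [3.142, -0.001, 0.043]
wrist_force: [-2.3, -0.2, 2.9]
opening: 0.0094
time_s: 16.6
ee_pos: [0.6323, 0.1169, 0.1679]
orientation: [3.141, -0.001, 0.043]
wrist_force: [-4.6, 0.1, 9.1]
opening: 0.0096
```

Seated: the force is now upward and the TCP has stopped at 168 mm, as expected. Open slightly and look.

```bash
python3 -m pendant '[{"tx":0,"ty":0,"tz":-2,"roll":0},{"tx":0,"ty":0,"tz":0,"roll":0},{"tx":0,"ty":0,"tz":0,"roll":0},{"tx":0,"ty":0,"tz":0,"roll":0},{"tx":0,"ty":0,"tz":0,"roll":0},{"tx":0,"ty":0,"tz":0,"roll":0}]' 22;python3 -c "
from h import *
st()
p,d=snap('side','s9'); cv2.imwrite('pics/s9z.png',cv2.resize(p[100:320,200:400,::-1],None,fx=2.7,fy=2.7,interpolation=2))
p,d=snap('scene','c9')
for c in ('scene','side'):
 for q in ('carrier_hook','carrier','carrier_tab','rail_mid'): print(c,q,[(np.round(np.array(r['centre'])*1000).tolist(),round(r['confidence'],2)) for r in bot.pinpoint(c,q)[:2]])
";python3 e.py 9 carrier_tab carrier carrier_hook
```

```text
time_s: 17.1
ee_pos: [0.6321, 0.1169, 0.168]
orientation: [-3.142, 0.0, 0.043]
wrist_force: [-0.5, -0.3, 0.5]
opening: 0.0216
t 17.1 pos [632.1 116.9 168. ] rpy [-3.142  0.     0.043] F [-0.5 -0.3  0.5] op 21.6
scene carrier_hook [([633.0, 114.0, 145.0], 0.98), ([438.0, -252.0, 1.0], 0.54)]
scene carrier [([581.0, 114.0, 60.0], 0.72), ([580.0, 116.0, 107.0], 0.55)]
scene carrier_tab [([628.0, 117.0, 190.0], 0.82)]
scene rail_mid [([640.0, -2.0, 145.0], 0.58)]
side carrier_hook [([632.0, 120.0, 145.0], 0.9), ([578.0, 177.0, 111.0], 0.54)]
side carrier [([585.0, 118.0, 61.0], 0.92)]
side carrier_tab [([631.0, 116.0, 186.0], 0.7)]
side rail_mid [([639.0, 4.0, 150.0], 0.94)]
t 17.6 pos [632.1 116.9 168.2] rpy [ 3.142 -0.     0.043] F [ 0.2  0.2 -1. ] op 22.2
carrier_tab [([629.4, 116.2, 192.2], 0.85)]
carrier [([580.8, 116.2, 59.6], 0.57)]
carrier_hook [([636.6, 118.0, 149.2], 0.71)]
```

View pics/s9z.png

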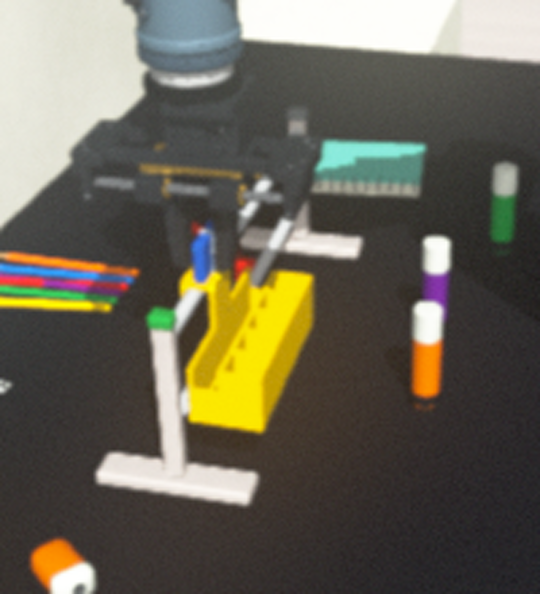

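View pics/w9.png

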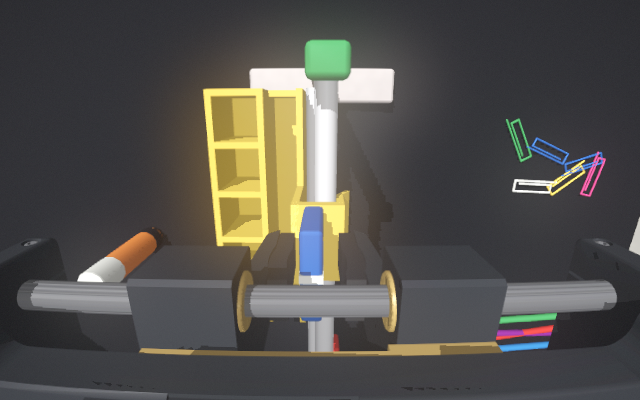

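```bash
cat > g3.py <<'E'
from h import *
import sys
n=sys.argv[1]; lim=int(sys.argv[2]); 
z=np.load('w%s.npz'%n); cal={k:(z[k] if z[k].ndim else float(z[k])) for k in z.files if k!='d'}; d=z['d']
p=cv2.imread('pics/w%s.png'%n); h=cv2.cvtColor(p,cv2.COLOR_BGR2HSV).astype(int); H,S,V=h[:,:,0],h[:,:,1],h[:,:,2]
m=(H>18)&(H<34)&(S>120)&(V>70); m[lim:]=0
vv,uu=np.nonzero(m&(d>0)); P=np.array([deproj('w',a,b,d=d[b,a],cal=cal) for a,b in zip(uu,vv)])*1000
Q=P[(P[:,2]>103)&(P[:,2]<115)]; r=cv2.minAreaRect(Q[:,:2].astype(np.float32)); print('rim',np.round(r[0],1),np.round(r[1],1),round(r[2],2),np.round(cv2.boxPoints(r),1).tolist(),Q[:,2].mean())
A=np.c_[Q[:,:2],np.ones(len(Q))]; print('tilt',np.linalg.lstsq(A,Q[:,2],rcond=None)[0][:2])
b=(H>100)&(H<128)&(S>100)&(V>40); b[lim+50:]=0; vv,uu=np.nonzero(b&(d>0)); B=np.array([deproj('w',a,c,d=d[c,a],cal=cal) for a,c in zip(uu,vv)])*1000
B=B[(B[:,2]>180)&(B[:,2]<196)]
if len(B): print('tab',np.round([B.min(0),B.max(0)],1).tolist())
r=((H<6)|(H>174))&(S>150)&(V>60); r[lim:]=0; vv,uu=np.nonzero(r&(d>0)); 
if len(vv):
  B=np.array([deproj('w',a,c,d=d[c,a],cal=cal) for a,c in zip(uu,vv)])*1000; B=B[(B[:,2]>100)&(B[:,2]<125)&(B[:,0]>660)]
  if len(B): 
    far=B[B[:,0]>np.percentile(B[:,0],60)]
    print('red',len(B),np.round([B.min(0),B.max(0),B.mean(0)],1).tolist())
E
python3 g3.py 9 240
```

```text
rim [592.4 148.1] [60.6 98.7] 2.57 [[559.9000244140625, 196.10000610351562], [564.2999877929688, 97.5], [624.9000244140625, 100.19999694824219], [620.5, 198.8000030517578]] 107.78523632563521
tilt [0.025405   0.00539093]
tab [[624.5, 118.9, 180.1], [634.3, 139.4, 188.5]]
```

```bash
python3 -m pendant '[{"tx":-2,"ty":0,"tz":0,"roll":0},{"tx":0,"ty":0,"tz":0,"roll":0},{"tx":0,"ty":0,"tz":0,"roll":0},{"tx":0,"ty":0,"tz":0,"roll":0},{"tx":0,"ty":0,"tz":0,"roll":0},{"tx":0,"ty":0,"tz":0,"roll":0}]' 5 12 ; python3 -m pendant '[{"tx":0,"ty":2,"tz":0,"roll":0},{"tx":0,"ty":4,"tz":0,"roll":0},{"tx":0,"ty":6,"tz":0,"roll":0},{"tx":0,"ty":8,"tz":0,"roll":0},{"tx":0,"ty":8,"tz":0,"roll":0},{"tx":0,"ty":8,"tz":0,"roll":0},{"tx":0,"ty":8,"tz":0,"roll":0},{"tx":0,"ty":8,"tz":0,"roll":0}]'
```

```text
time_s: 18.3
ee_pos: [0.6302, 0.1168, 0.1682]
orientation: [-3.142, -0.0, 0.043]
wrist_force: [2.2, 0.2, -1.7]
opening: 0.0102
time_s: 18.97
ee_pos: [0.6324, 0.0638, 0.1682]
orientation: [-3.141, -0.0, 0.042]
wrist_force: [2.6, 4.1, -1.6]
opening: 0.01
```

Light friction, 4 N. Continue (52 mm commanded so far).

```bash
python3 -m pendant '[{"tx":0,"ty":8,"tz":0,"roll":0},{"tx":0,"ty":8,"tz":0,"roll":0},{"tx":0,"ty":8,"tz":0,"roll":0},{"tx":0,"ty":8,"tz":0,"roll":0},{"tx":0,"ty":8,"tz":0,"roll":0},{"tx":0,"ty":8,"tz":0,"roll":0},{"tx":0,"ty":8,"tz":0,"roll":0},{"tx":0,"ty":8,"tz":0,"roll":0}]'; python3 -m pendant '[{"tx":0,"ty":8,"tz":0,"roll":0},{"tx":0,"ty":6,"tz":0,"roll":0},{"tx":0,"ty":4,"tz":0,"roll":0},{"tx":0,"ty":2,"tz":0,"roll":0},{"tx":0,"ty":1,"tz":0,"roll":0},{"tx":0,"ty":0,"tz":0,"roll":0},{"tx":0,"ty":0,"tz":0,"roll":0}]';  python3 e.py 10 carrier_tab carrier carrier_hook mark; python3 g3.py 10 240
```

```text
time_s: 19.63
ee_pos: [0.6351, 0.0002, 0.1682]
orientation: [-3.141, 0.0, 0.043]
wrist_force: [2.9, 4.0, -1.8]
opening: 0.0102
time_s: 20.22
ee_pos: [0.6359, -0.0202, 0.1682]
orientation: [3.141, 0.0, 0.043]
wrist_force: [2.6, 2.1, -1.7]
opening: 0.0103
t 20.22 pos [635.9 -20.2 168.2] rpy [3.141 0.    0.043] F [ 2.6  2.1 -1.7] op 10.3
carrier_tab [([632.1, -20.0, 188.4], 0.89), ([583.1, 40.1, 111.1], 0.19)]
carrier [([585.3, -20.1, 58.7], 0.76)]
carrier_hook [([643.2, -17.6, 151.5], 0.94)]
mark []
rim [598.2  10.8] [60.6 98.9] 2.23 [[566.0, 59.0], [569.9000244140625, -39.79999923706055], [630.4000244140625, -37.400001525878906], [626.5999755859375, 61.400001525878906]] 108.270973539997
tilt [0.02831966 0.00939301]
tab [[630.4, -18.6, 180.0], [640.3, 2.2, 188.5]]
red 1535 [[660.0, -28.1, 108.5], [715.9, -6.1, 116.8], [693.7, -16.9, 114.0]]
```

View pics/w10.png

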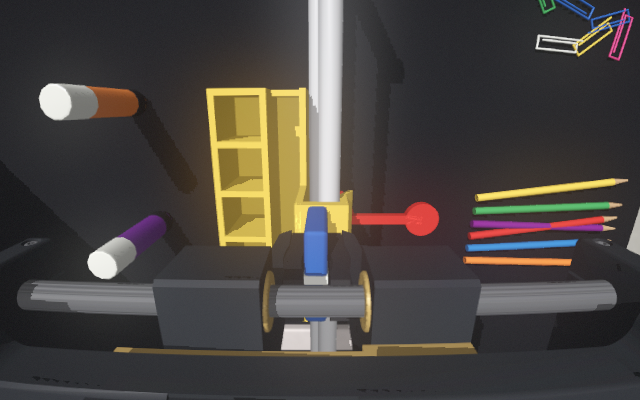

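The red disc is at (421,219) and the hook is centred on it. Disc and carrier middle agree to about 0.5 mm along the rail (stand y −22.3). Release.

```bash
python3 -m pendant '[{"tx":0,"ty":0,"tz":0,"roll":0},{"tx":0,"ty":0,"tz":0,"roll":0},{"tx":0,"ty":0,"tz":0,"roll":0},{"tx":0,"ty":0,"tz":0,"roll":0},{"tx":0,"ty":0,"tz":0,"roll":0}]' 36; python3 -m pendant '[{"tx":0,"ty":0,"tz":-10,"roll":0},{"tx":0,"ty":0,"tz":-20,"roll":0},{"tx":0,"ty":0,"tz":-25,"roll":0},{"tx":0,"ty":0,"tz":-25,"roll":0},{"tx":0,"ty":0,"tz":-25,"roll":0},{"tx":0,"ty":0,"tz":-25,"roll":0},{"tx":0,"ty":0,"tz":-20,"roll":0},{"tx":0,"ty":0,"tz":0,"roll":0}]';  python3 e.py 11 carrier_tab carrier carrier_hook mark stick0; python3 g3.py 11 240
```

```text
time_s: 20.88
ee_pos: [0.6358, -0.0202, 0.1682]
orientation: [3.141, 0.0, 0.043]
wrist_force: [0.1, -0.3, -0.3]
opening: 0.0358
time_s: 21.55
ee_pos: [0.6379, -0.0205, 0.3249]
orientation: [3.139, -0.009, 0.043]
wrist_force: [0.9, 0.1, 1.2]
opening: 0.0357
t 21.55 pos [637.9 -20.5 324.9] rpy [ 3.139 -0.009  0.043] F [0.9 0.1 1.2] op 35.7
carrier_tab [([634.0, -20.0, 191.9], 0.69), ([454.2, 51.7, -2.4], 0.68), ([637.9, -402.0, -0.5], 0.21)]
carrier [([585.6, -21.9, 56.3], 0.92)]
carrier_hook [([643.8, -16.4, 152.2], 0.8)]
mark []
stick0 [([476.8, -69.5, 1.5], 0.9), ([454.5, 51.4, -4.8], 0.62)]
rim [599.6 -21.6] [ 60.6 162.9] 2.24 [[566.2000122070312, 58.599998474121094], [572.5999755859375, -104.19999694824219], [633.0999755859375, -101.80000305175781], [626.7000122070312, 61.0]] 108.1580981651439
tilt [0.02270888 0.00472302]
tab [[631.3, -41.3, 180.2], [641.1, 2.1, 188.8]]
red 470 [[660.2, -27.4, 109.5], [716.3, -5.9, 116.7], [695.2, -16.9, 114.2]]
```

View pics/w11.png

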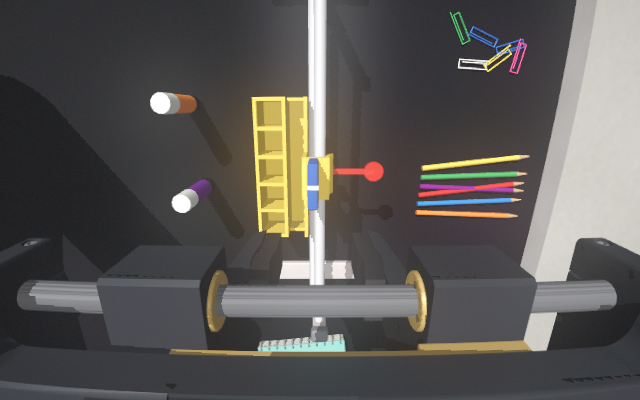

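The released carrier hangs at the mark: tab at (313,184), finger at (350,171), stand y −22.0±0.3 against −21.8. Now the sticks: turn the jaws to lie along the rail.

```bash
python3 -m pendant '[{"tx":0,"ty":0,"tz":0,"roll":0.121},{"tx":0,"ty":0,"tz":0,"roll":0.121},{"tx":0,"ty":0,"tz":0,"roll":0.121},{"tx":0,"ty":0,"tz":0,"roll":0.121},{"tx":0,"ty":0,"tz":0,"roll":0.121},{"tx":0,"ty":0,"tz":0,"roll":0.121},{"tx":0,"ty":0,"tz":0,"roll":0.121},{"tx":0,"ty":0,"tz":0,"roll":0.121}]' 56;python3 -m pendant '[{"tx":0,"ty":0,"tz":0,"roll":0.121},{"tx":0,"ty":0,"tz":0,"roll":0.121},{"tx":0,"ty":0,"tz":0,"roll":0.121},{"tx":0,"ty":0,"tz":0,"roll":0.121},{"tx":0,"ty":0,"tz":0,"roll":0.121},{"tx":0,"ty":0,"tz":0,"roll":0},{"tx":0,"ty":0,"tz":0,"roll":0}]'; python3 d.py 455 0 300 -1.53
```

```text
time_s: 22.52
ee_pos: [0.6354, -0.02, 0.3166]
orientation: [3.14, 0.002, -0.931]
wrist_force: [0.9, 0.8, -0.3]
opening: 0.056
time_s: 23.1
ee_pos: [0.6356, -0.02, 0.317]
orientation: [3.14, 0.001, -1.526]
wrist_force: [-1.1, -0.0, 0.4]
opening: 0.056
t 23.1 pos [635.6 -20.  317. ] rpy [ 3.140e+00  1.000e-03 -1.526e+00] F [-1.1 -0.   0.4] op 56.0
tool delta mm [-28.  179.5  17.4] roll 0.0036
```

```bash
python3 -m pendant '[{"tx":-3,"ty":15,"tz":0,"roll":0.004},{"tx":-3,"ty":30,"tz":0,"roll":0},{"tx":-3,"ty":35,"tz":0,"roll":0},{"tx":-3,"ty":35,"tz":0,"roll":0},{"tx":-3,"ty":35,"tz":0,"roll":0},{"tx":-3,"ty":30,"tz":0,"roll":0},{"tx":-3,"ty":20,"tz":0,"roll":0},{"tx":0,"ty":10,"tz":0,"roll":0}]';python3 -m pendant '[{"tx":0,"ty":0,"tz":0,"roll":0},{"tx":0,"ty":0,"tz":0,"roll":0},{"tx":0,"ty":0,"tz":0,"roll":0}]'; python3 e.py 12 carrier_tab carrier mark stick0; python3 g3.py 12 250; cat > sk.py <<'E'
from h import *
import sys
n=sys.argv[1]; lim=int(sys.argv[2]); 
z=np.load('w%s.npz'%n); cal={k:(z[k] if z[k].ndim else float(z[k])) for k in z.files if k!='d'}; d=z['d']
p=cv2.imread('pics/w%s.png'%n); h=cv2.cvtColor(p,cv2.COLOR_BGR2HSV).astype(int); H,S,V=h[:,:,0],h[:,:,1],h[:,:,2]
m=(S<50)&(V>110)&(d>0); m[lim:]=0
vv,uu=np.nonzero(m); P=np.array([deproj('w',a,b,d=d[b,a],cal=cal) for a,b in zip(uu,vv)])*1000
M=np.zeros(d.shape,np.uint8); k=(P[:,2]>96)&(P[:,2]<105)&(P[:,0]<600); M[vv[k],uu[k]]=1
c,l,s,ce=cv2.connectedComponentsWithStats(M)
full=np.zeros(d.shape+(3,)); full[vv,uu]=P
for i in range(1,c):
  if s[i,4]>40:
    Q=full[l==i]; (cx,cy),r=cv2.minEnclosingCircle(Q[:,:2].astype(np.float32)); print('cap',s[i,4],np.round(ce[i]),'centre',round(cx,1),round(cy,1),'r',round(r,1),'mean',np.round(Q.mean(0),1),'plane',np.round(deproj('w',*ce[i],z=.1,cal=cal)*1000,1))
E
python3 sk.py 12 235
```

```text
time_s: 23.77
ee_pos: [0.423, -0.0062, 0.3179]
orientation: [3.141, 0.0, -1.53]
wrist_force: [-0.0, -0.4, 0.2]
opening: 0.0561
time_s: 24.02
ee_pos: [0.4259, -0.007, 0.3183]
orientation: [-3.141, -0.0, -1.533]
wrist_force: [-0.3, -0.3, 0.3]
opening: 0.0557
t 24.02 pos [425.9  -7.  318.3] rpy [-3.141 -0.    -1.533] F [-0.3 -0.3  0.3] op 55.7
carrier_tab []
carrier [([589.8, -24.7, 58.8], 0.89)]
mark []
stick0 [([478.6, -68.7, 0.0], 0.76), ([454.0, 51.6, -3.0], 0.7), ([439.7, -250.6, 0.2], 0.56)]
rim [586.1 -22.2] [ 33.4 164.7] 2.24 [[566.2000122070312, 59.400001525878906], [572.5999755859375, -105.0999984741211], [606.0, -103.80000305175781], [599.5, 60.70000076293945]] 105.45849267099453
tilt [0.01260639 0.00429015]
cap 342 [373. 129.] centre 476.4 -69.0 r 11.7 mean [476.4 -68.7 100. ] plane [476.5 -68.7 100. ]
cap 363 [268. 139.] centre 460.8 49.1 r 12.2 mean [461.2  48.9 100. ] plane [461.2  48.9 100. ]
cap 335 [518. 169.] centre 438.7 -247.7 r 12.4 mean [ 438.9 -246.6   99.9] plane [ 438.9 -246.5  100. ]Traceback (most recent call last):
  File "g3.py", line 11, in <module>
    B=B[(B[:,2]>180)&(B[:,2]<196)]
         ~^^^^^
IndexError: too many indices for array: array is 1-dimensional, but 2 were indexed
```

View pics/w12.png

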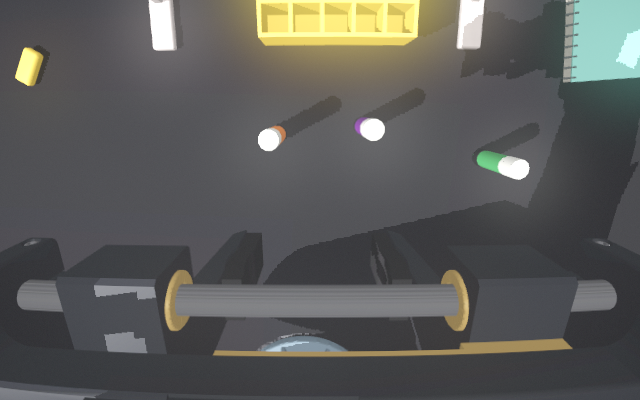

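The caps are at pixels (268,139), (373,129) and (518,169): orange (461,49), purple (476.4,−68.8), green (438.8,−247). Orange first.

```bash
python3 d.py 461 49 80 -1.528; python3 -m pendant '[{"tx":-9,"ty":-5,"tz":10,"roll":0},{"tx":-15,"ty":-8,"tz":20,"roll":0},{"tx":-15,"ty":-8,"tz":20,"roll":0},{"tx":-11,"ty":-8,"tz":25,"roll":0},{"tx":-5,"ty":-4,"tz":25,"roll":0},{"tx":-2,"ty":0,"tz":18,"roll":0},{"tx":0,"ty":0,"tz":0,"roll":0},{"tx":0,"ty":0,"tz":0,"roll":0}]'; python3 d.py 461 49 80 -1.528
```

```text
t 24.27 pos [425.7  -6.9 317.9] rpy [ 3.141  0.    -1.534] F [-0.3 -0.4 -1. ] op 55.9
tool delta mm [-54.5 -37.5 237.9] roll -0.0055
time_s: 24.93
ee_pos: [0.4554, 0.052, 0.1989]
orientation: [3.138, 0.001, -1.533]
wrist_force: [-0.5, 0.5, 0.0]
opening: 0.0561
t 24.93 pos [455.4  52.  198.9] rpy [ 3.138e+00  1.000e-03 -1.533e+00] F [-0.5  0.5  0. ] op 56.1
tool delta mm [  3.3  -5.8 118.9] roll -0.0052
```

```bash
python3 -m pendant '[{"tx":2.5,"ty":-4,"tz":0,"roll":-0.005},{"tx":0,"ty":0,"tz":5,"roll":0},{"tx":0,"ty":0,"tz":15,"roll":0},{"tx":0,"ty":0,"tz":15,"roll":0},{"tx":0,"ty":0,"tz":15,"roll":0},{"tx":0,"ty":0,"tz":15,"roll":0},{"tx":0,"ty":0,"tz":0,"roll":0},{"tx":0,"ty":0,"tz":0,"roll":0}]'; python3 d.py 461 49 80 -1.528
```

```text
time_s: 25.6
ee_pos: [0.4605, 0.0487, 0.1356]
orientation: [-3.142, -0.0, -1.53]
wrist_force: [0.2, 0.5, -1.0]
opening: 0.0557
t 25.6 pos [460.5  48.7 135.6] rpy [-3.142 -0.    -1.53 ] F [ 0.2  0.5 -1. ] op 55.7
tool delta mm [-0.3 -0.5 55.6] roll -0.0016
```

```bash
python3 -m pendant '[{"tx":0,"ty":0,"tz":8,"roll":0},{"tx":0,"ty":0,"tz":15,"roll":0},{"tx":0,"ty":0,"tz":15,"roll":0},{"tx":0,"ty":0,"tz":12,"roll":0},{"tx":0,"ty":0,"tz":5,"roll":0},{"tx":0,"ty":0,"tz":0,"roll":0},{"tx":0,"ty":0,"tz":0,"roll":0}]'; python3 -m pendant '[{"tx":0,"ty":0,"tz":0,"roll":0},{"tx":0,"ty":0,"tz":0,"roll":0},{"tx":0,"ty":0,"tz":0,"roll":0},{"tx":0,"ty":0,"tz":0,"roll":0},{"tx":0,"ty":0,"tz":0,"roll":0},{"tx":0,"ty":0,"tz":0,"roll":0},{"tx":0,"ty":0,"tz":0,"roll":0},{"tx":0,"ty":0,"tz":0,"roll":0}]' 10 15
```

```text
time_s: 26.18
ee_pos: [0.4609, 0.0489, 0.0808]
orientation: [-3.141, -0.0, -1.529]
wrist_force: [-0.2, -0.9, -0.1]
opening: 0.0559
time_s: 26.85
ee_pos: [0.4606, 0.0489, 0.0805]
orientation: [-3.141, -0.0, -1.529]
wrist_force: [-0.6, 0.5, 2.5]
opening: 0.0233
```

```bash
python3 -m pendant '[{"tx":0,"ty":0,"tz":-5,"roll":0},{"tx":0,"ty":0,"tz":-15,"roll":0},{"tx":0,"ty":0,"tz":-25,"roll":0},{"tx":0,"ty":0,"tz":-28,"roll":0},{"tx":0,"ty":0,"tz":-28,"roll":0},{"tx":0,"ty":0,"tz":-20,"roll":0},{"tx":0,"ty":0,"tz":-10,"roll":0},{"tx":0,"ty":0,"tz":-4,"roll":0}]' 10 20; python3 d.py 584.8 41.8 215 -1.528; python3 -m pendant '[{"tx":0,"ty":-10,"tz":0,"roll":0},{"tx":1,"ty":-20,"tz":0,"roll":0},{"tx":1,"ty":-25,"tz":0,"roll":0},{"tx":0,"ty":-22,"tz":0,"roll":0},{"tx":0,"ty":-15,"tz":0,"roll":0},{"tx":0,"ty":-6,"tz":0,"roll":0},{"tx":0,"ty":0,"tz":0,"roll":0},{"tx":0,"ty":0,"tz":0,"roll":0}]'; python3 e.py 13 ; python3 g3.py 13 250; python3 d.py 584.8 41.8 215 -1.528;python3 -c "
from h import *
p,d=snap('side','s13'); cv2.imwrite('pics/s13z.png',cv2.resize(p[100:320,200:420,::-1],None,fx=2.6,fy=2.6,interpolation=2))"
```

```text
time_s: 27.52
ee_pos: [0.4611, 0.0488, 0.217]
orientation: [-3.139, -0.001, -1.529]
wrist_force: [0.2, -0.3, -0.7]
opening: 0.0233
t 27.52 pos [461.1  48.8 217. ] rpy [-3.139e+00 -1.000e-03 -1.529e+00] F [ 0.2 -0.3 -0.7] op 23.3
tool delta mm [  12.2 -123.3    2.4] roll -0.0009
time_s: 28.18
ee_pos: [0.5574, 0.0512, 0.2135]
orientation: [3.138, 0.0, -1.529]
wrist_force: [0.4, 0.6, 0.6]
opening: 0.0231
t 28.18 pos [557.4  51.2 213.5] rpy [ 3.138  0.    -1.529] F [0.4 0.6 0.6] op 23.1
rim [599.9 -22. ] [ 59.7 164.5] 2.61 [[566.2999877929688, 58.79999923706055], [573.7999877929688, -105.5], [633.4000244140625, -102.80000305175781], [625.9000244140625, 61.5]] 108.19521829650776
tilt [0.03317371 0.00682753]
tab [[630.9, -42.5, 180.5], [641.2, 2.4, 188.9]]
red 959 [[660.2, -27.9, 106.0], [704.6, -6.2, 116.8], [687.1, -17.1, 114.0]]
t 28.23 pos [557.2  51.2 213.9] rpy [ 3.139  0.    -1.529] F [-0.6 -0.8 -1.2] op 23.5
tool delta mm [ 10.5 -27.2  -1.1] roll -0.0009
```

View pics/s13z.png

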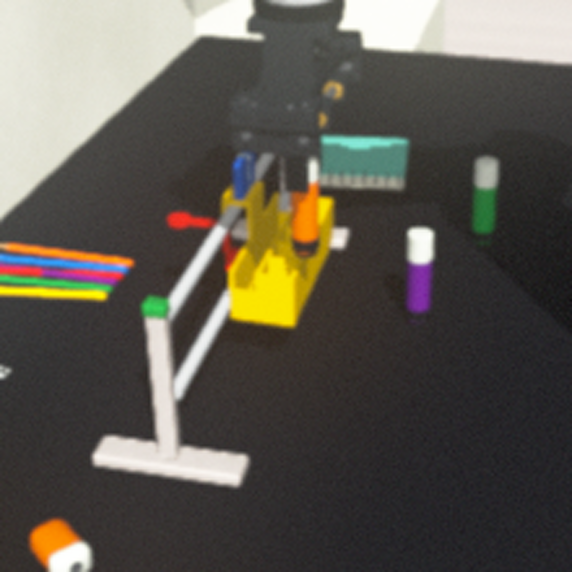

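View pics/w13.png

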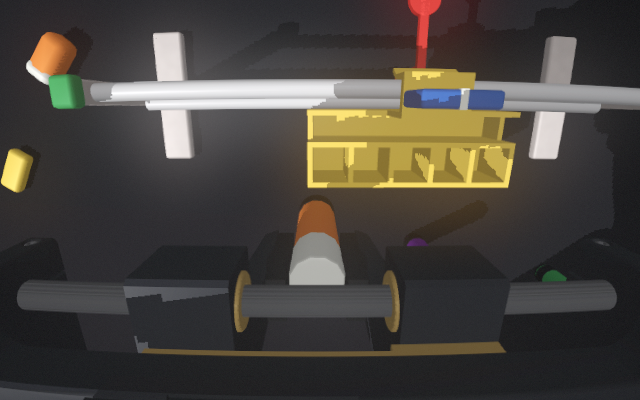

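The stick hangs straight in the jaws at (316,235), and pocket 4 is the leftmost one at (328,162). The carrier hasn't moved.

```bash
python3 -m pendant '[{"tx":3,"ty":-6,"tz":0,"roll":0},{"tx":4,"ty":-10,"tz":0,"roll":0},{"tx":3,"ty":-8,"tz":0,"roll":0},{"tx":0.5,"ty":-3.5,"tz":0,"roll":0},{"tx":0,"ty":0,"tz":0,"roll":0},{"tx":0,"ty":0,"tz":0,"roll":0},{"tx":0,"ty":0,"tz":0,"roll":0}]'; python3 d.py 585.1 41.4 144 -1.528; python3 e.py 14; python3 g3.py 14 200
```

```text
time_s: 28.87
ee_pos: [0.5859, 0.0418, 0.2151]
orientation: [3.141, 0.0, -1.529]
wrist_force: [-0.8, -0.1, -0.3]
opening: 0.0234
t 28.87 pos [585.9  41.8 215.1] rpy [ 3.141  0.    -1.529] F [-0.8 -0.1 -0.3] op 23.4
tool delta mm [ 0.4  0.7 71.1] roll -0.0009
t 28.87 pos [585.9  41.8 215.1] rpy [ 3.141  0.    -1.529] F [-0.8 -0.1 -0.3] op 23.4
rim [608.3 -22. ] [ 44.  164.6] 2.29 [[583.0, 59.400001525878906], [589.5999755859375, -105.0999984741211], [633.5999755859375, -103.4000015258789], [627.0, 61.099998474121094]] 108.0473077652295
tilt [0.00996441 0.0014409 ]
tab [[631.8, -41.3, 183.5], [641.6, 1.1, 188.8]]
red 1310 [[660.0, -27.4, 102.2], [716.1, -5.7, 116.5], [694.7, -16.9, 114.2]]
```

View pics/w14.png

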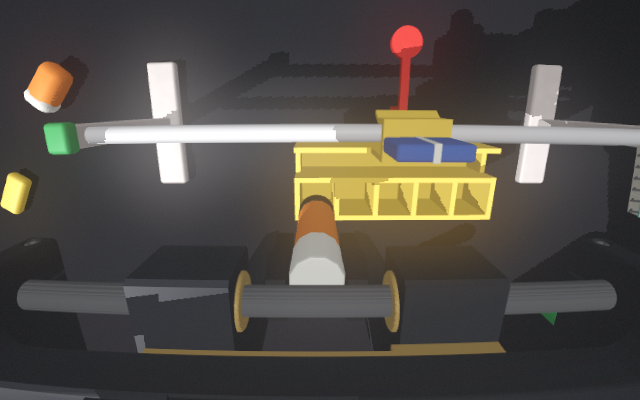

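```bash
python3 -m pendant '[{"tx":0.3,"ty":0.5,"tz":5,"roll":0},{"tx":0,"ty":0,"tz":8,"roll":0},{"tx":0,"ty":0,"tz":8,"roll":0},{"tx":0,"ty":0,"tz":8,"roll":0},{"tx":0,"ty":0,"tz":4,"roll":0},{"tx":0,"ty":0,"tz":2,"roll":0},{"tx":0,"ty":0,"tz":0,"roll":0}]'; python3 -m pendant '[{"tx":0,"ty":0,"tz":6,"roll":0},{"tx":0,"ty":0,"tz":8,"roll":0},{"tx":0,"ty":0,"tz":8,"roll":0},{"tx":0,"ty":0,"tz":6,"roll":0},{"tx":0,"ty":0,"tz":2,"roll":0},{"tx":0,"ty":0,"tz":0,"roll":0}]'
```

```text
time_s: 29.5
ee_pos: [0.5853, 0.0414, 0.1792]
orientation: [3.14, 0.0, -1.529]
wrist_force: [-0.5, 0.6, -1.0]
opening: 0.0232
time_s: 30.0
ee_pos: [0.5851, 0.0415, 0.1491]
orientation: [3.14, 0.0, -1.529]
wrist_force: [-0.4, 0.6, -0.7]
opening: 0.0234
```

```bash
python3 -m pendant '[{"tx":0,"ty":0,"tz":2,"roll":0},{"tx":0,"ty":0,"tz":2,"roll":0},{"tx":0,"ty":0,"tz":0,"roll":0},{"tx":0,"ty":0,"tz":0,"roll":0}]'; python3 -m pendant '[{"tx":0,"ty":0,"tz":1,"roll":0},{"tx":0,"ty":0,"tz":0,"roll":0},{"tx":0,"ty":0,"tz":0,"roll":0}]'
```

```text
time_s: 30.33
ee_pos: [0.5858, 0.0414, 0.1463]
orientation: [-3.141, -0.0, -1.529]
wrist_force: [-0.2, 0.5, 0.4]
opening: 0.0236
time_s: 30.58
ee_pos: [0.5858, 0.0414, 0.1453]
orientation: [-3.141, -0.0, -1.529]
wrist_force: [0.0, -0.2, -0.2]
opening: 0.023
```

```bash
python3 -m pendant '[{"tx":0,"ty":0,"tz":1,"roll":0},{"tx":0,"ty":0,"tz":0,"roll":0},{"tx":0,"ty":0,"tz":0,"roll":0}]';  python3 -m pendant '[{"tx":0,"ty":0,"tz":1,"roll":0},{"tx":0,"ty":0,"tz":0,"roll":0},{"tx":0,"ty":0,"tz":0,"roll":0}]'
```

```text
time_s: 30.83
ee_pos: [0.5857, 0.0414, 0.1442]
orientation: [3.141, 0.0, -1.529]
wrist_force: [-0.5, 0.6, 0.2]
opening: 0.0233
time_s: 31.08
ee_pos: [0.5859, 0.0413, 0.1434]
orientation: [-3.141, -0.0, -1.529]
wrist_force: [-0.3, 0.7, 1.1]
opening: 0.0232
```

The stick has reached the pocket floor (Fz +1.1, z as expected). Release gently and go up.

```bash
python3 -m pendant '[{"tx":0,"ty":0,"tz":0,"roll":0},{"tx":0,"ty":0,"tz":0,"roll":0},{"tx":0,"ty":0,"tz":0,"roll":0},{"tx":0,"ty":0,"tz":0,"roll":0}]' 38; python3 -m pendant '[{"tx":0,"ty":0,"tz":-5,"roll":0},{"tx":0,"ty":0,"tz":-15,"roll":0},{"tx":0,"ty":0,"tz":-25,"roll":0},{"tx":0,"ty":0,"tz":-30,"roll":0},{"tx":0,"ty":0,"tz":-25,"roll":0},{"tx":0,"ty":10,"tz":-15,"roll":0},{"tx":0,"ty":25,"tz":-5,"roll":0},{"tx":0,"ty":30,"tz":0,"roll":0}]' 56; python3 -m pendant '[{"tx":6,"ty":15,"tz":0,"roll":0},{"tx":10,"ty":10,"tz":0,"roll":0},{"tx":5,"ty":0,"tz":0,"roll":0},{"tx":0,"ty":0,"tz":0,"roll":0},{"tx":0,"ty":0,"tz":0,"roll":0},{"tx":0,"ty":0,"tz":0,"roll":0}]'; python3 e.py 15 carrier;python3 g3.py 15 240; python3 sk.py 15 235; python3 d.py 476.4 -68.8 80 -1.528
```

```text
time_s: 31.42
ee_pos: [0.5856, 0.0414, 0.1431]
orientation: [3.141, 0.0, -1.529]
wrist_force: [0.1, -1.0, 0.9]
opening: 0.0382
time_s: 32.08
ee_pos: [0.5219, 0.0384, 0.2658]
orientation: [-3.137, -0.001, -1.529]
wrist_force: [-0.3, 0.1, -0.6]
opening: 0.0559
time_s: 32.58
ee_pos: [0.4975, 0.0164, 0.2632]
orientation: [-3.141, 0.0, -1.53]
wrist_force: [-1.0, 0.1, 0.0]
opening: 0.0559
t 32.58 pos [497.5  16.4 263.2] rpy [-3.141  0.    -1.53 ] F [-1.   0.1  0. ] op 55.9
carrier [([585.8, -22.7, 60.5], 0.73), ([642.2, -14.6, 149.5], 0.53)]
rim [599.9 -22. ] [ 59.8 164.8] 2.29 [[566.7000122070312, 59.099998474121094], [573.2999877929688, -105.5999984741211], [633.0999755859375, -103.19999694824219], [626.5, 61.5]] 108.36332253379102
tilt [0.01903919 0.00473589]
tab [[629.7, -42.3, 180.0], [636.9, 1.7, 188.8]]
cap 419 [399. 205.] centre 476.6 -69.2 r 12.3 mean [477.3 -68.4  99.9] plane [477.3 -68.4 100. ]
t 32.68 pos [497.2  16.7 263. ] rpy [ 3.141  0.    -1.529] F [0.4 0.2 0.8] op 55.7
tool delta mm [ 84.6  24.3 183. ] roll -0.0009
```

View pics/w15.png

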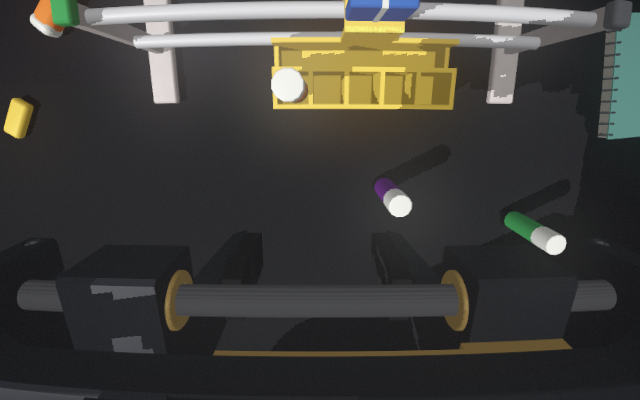

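Orange is in pocket 4, cap up at (288,84), and the carrier hasn't moved. Purple next.

```bash
python3 -m pendant '[{"tx":8,"ty":2,"tz":5,"roll":0},{"tx":18,"ty":5,"tz":15,"roll":0},{"tx":20,"ty":6,"tz":25,"roll":0},{"tx":20,"ty":6,"tz":25,"roll":0},{"tx":14,"ty":4,"tz":25,"roll":0},{"tx":4.5,"ty":1.5,"tz":18,"roll":0},{"tx":0,"ty":0,"tz":0,"roll":0},{"tx":0,"ty":0,"tz":0,"roll":0}]'; python3 -m pendant '[{"tx":0,"ty":0,"tz":0,"roll":0},{"tx":0,"ty":0,"tz":0,"roll":0}]'; python3 d.py 476.5 -68.8 80 -1.528
```

```text
time_s: 33.35
ee_pos: [0.475, -0.0689, 0.1493]
orientation: [3.139, 0.001, -1.53]
wrist_force: [0.2, 0.3, 0.1]
opening: 0.0561
time_s: 33.52
ee_pos: [0.4769, -0.0688, 0.1517]
orientation: [-3.139, -0.001, -1.528]
wrist_force: [-0.4, -0.1, 0.1]
opening: 0.0561
t 33.52 pos [476.9 -68.8 151.7] rpy [-3.139e+00 -1.000e-03 -1.528e+00] F [-0.4 -0.1  0.1] op 56.1
tool delta mm [-0.1  0.6 71.7] roll -0.0002
```

```bash
python3 -m pendant '[{"tx":0,"ty":0,"tz":8,"roll":0},{"tx":0,"ty":0,"tz":15,"roll":0},{"tx":0,"ty":0,"tz":18,"roll":0},{"tx":0,"ty":0,"tz":16,"roll":0},{"tx":0,"ty":0,"tz":10,"roll":0},{"tx":0,"ty":0,"tz":3,"roll":0},{"tx":0,"ty":0,"tz":0,"roll":0},{"tx":0,"ty":0,"tz":0,"roll":0}]'; python3 -m pendant '[{"tx":0,"ty":0,"tz":0,"roll":0},{"tx":0,"ty":0,"tz":0,"roll":0},{"tx":0,"ty":0,"tz":0,"roll":0},{"tx":0,"ty":0,"tz":0,"roll":0},{"tx":0,"ty":0,"tz":0,"roll":0},{"tx":0,"ty":0,"tz":0,"roll":0},{"tx":0,"ty":0,"tz":0,"roll":0},{"tx":0,"ty":0,"tz":0,"roll":0}]' 10 20;  python3 -m pendant '[{"tx":0,"ty":0,"tz":-5,"roll":0},{"tx":0,"ty":0,"tz":-15,"roll":0},{"tx":0,"ty":0,"tz":-25,"roll":0},{"tx":0,"ty":0,"tz":-28,"roll":0},{"tx":0,"ty":0,"tz":-28,"roll":0},{"tx":0,"ty":0,"tz":-20,"roll":0},{"tx":0,"ty":0,"tz":-10,"roll":0},{"tx":0,"ty":0,"tz":-4,"roll":0}]'; python3 d.py 587.9 -22.5 215 -1.528
```

```text
time_s: 34.18
ee_pos: [0.4763, -0.0688, 0.0808]
orientation: [-3.141, -0.0, -1.529]
wrist_force: [1.1, -0.2, 0.3]
opening: 0.0564
time_s: 34.85
ee_pos: [0.476, -0.0689, 0.0805]
orientation: [-3.141, -0.0, -1.529]
wrist_force: [0.0, -0.3, 2.4]
opening: 0.023
time_s: 35.52
ee_pos: [0.4765, -0.0691, 0.2171]
orientation: [-3.139, -0.001, -1.529]
wrist_force: [-0.2, -0.2, -0.0]
opening: 0.0235
t 35.52 pos [476.5 -69.1 217.1] rpy [-3.139e+00 -1.000e-03 -1.529e+00] F [-0.2 -0.2 -0. ] op 23.5
tool delta mm [ -41.9 -113.2    2.4] roll -0.0009
```

```bash
python3 -m pendant '[{"tx":-4,"ty":-8,"tz":0,"roll":0},{"tx":-8,"ty":-18,"tz":0,"roll":0},{"tx":-9,"ty":-22,"tz":0,"roll":0},{"tx":-9,"ty":-22,"tz":0,"roll":0},{"tx":-8,"ty":-20,"tz":0,"roll":0},{"tx":-4,"ty":-16,"tz":0,"roll":0},{"tx":0,"ty":-7,"tz":0,"roll":0},{"tx":0,"ty":0,"tz":0,"roll":0}]'; python3 -m pendant '[{"tx":0,"ty":0,"tz":0,"roll":0},{"tx":0,"ty":0,"tz":0,"roll":0},{"tx":0,"ty":0,"tz":0,"roll":0}]'; python3 d.py 587.9 -22.5 144 -1.528; python3 e.py 16; python3 g3.py 16 200
```

```text
time_s: 36.18
ee_pos: [0.5872, -0.0215, 0.213]
orientation: [3.139, 0.001, -1.528]
wrist_force: [0.6, -0.5, -0.3]
opening: 0.0232
time_s: 36.43
ee_pos: [0.586, -0.0224, 0.2148]
orientation: [3.141, 0.0, -1.53]
wrist_force: [0.3, -0.4, 0.3]
opening: 0.0234
t 36.43 pos [586.  -22.4 214.8] rpy [ 3.141  0.    -1.53 ] F [ 0.3 -0.4  0.3] op 23.4
tool delta mm [ 0.2 -1.9 70.8] roll -0.0016
t 36.43 pos [586.  -22.4 214.8] rpy [ 3.141  0.    -1.53 ] F [ 0.3 -0.4  0.3] op 23.4
rim [607.  -21.9] [ 46.6 163.1] 2.4 [[580.4000244140625, 58.70000076293945], [587.2000122070312, -104.30000305175781], [633.7000122070312, -102.4000015258789], [626.9000244140625, 60.599998474121094]] 108.11000909222808
tilt [ 0.00960665 -0.0030318 ]
tab [[633.6, -41.1, 184.5], [641.3, -15.2, 188.3]]
red 1281 [[660.0, -27.8, 109.5], [715.7, -6.5, 116.7], [695.3, -17.6, 114.3]]
```

View pics/w16.png

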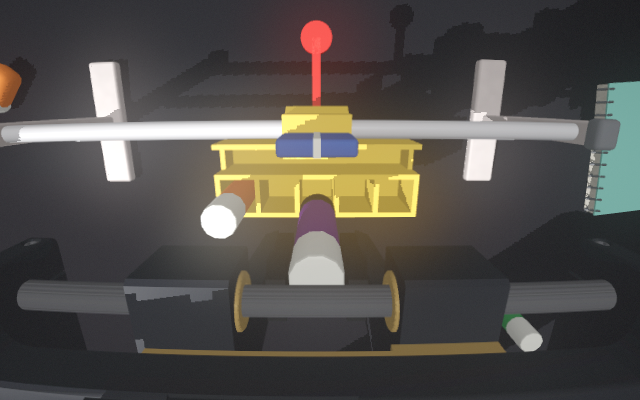

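Purple, at (317,215), is in front of pocket 2; tab, finger and stick line up at column 317. Insert with ty −2.

```bash
python3 -m pendant '[{"tx":0.2,"ty":-1.8,"tz":5,"roll":0},{"tx":0,"ty":0,"tz":8,"roll":0},{"tx":0,"ty":0,"tz":8,"roll":0},{"tx":0,"ty":0,"tz":8,"roll":0},{"tx":0,"ty":0,"tz":4,"roll":0},{"tx":0,"ty":0,"tz":2,"roll":0},{"tx":0,"ty":0,"tz":0,"roll":0}]'; python3 -m pendant '[{"tx":0,"ty":0,"tz":6,"roll":0},{"tx":0,"ty":0,"tz":8,"roll":0},{"tx":0,"ty":0,"tz":8,"roll":0},{"tx":0,"ty":0,"tz":6,"roll":0},{"tx":0,"ty":0,"tz":2,"roll":0},{"tx":0,"ty":0,"tz":0,"roll":0}]';  python3 -m pendant '[{"tx":0,"ty":0,"tz":2,"roll":0},{"tx":0,"ty":0,"tz":2,"roll":0},{"tx":0,"ty":0,"tz":1,"roll":0},{"tx":0,"ty":0,"tz":0,"roll":0},{"tx":0,"ty":0,"tz":0,"roll":0}]'
```

```text
time_s: 37.07
ee_pos: [0.5882, -0.0221, 0.1793]
orientation: [3.14, 0.0, -1.529]
wrist_force: [0.1, 0.6, -0.1]
opening: 0.0236
time_s: 37.57
ee_pos: [0.5881, -0.0221, 0.1491]
orientation: [3.14, 0.001, -1.529]
wrist_force: [-0.2, -0.3, -1.3]
opening: 0.0235
time_s: 37.98
ee_pos: [0.5888, -0.0222, 0.1453]
orientation: [-3.141, -0.0, -1.529]
wrist_force: [0.5, 0.2, -0.5]
opening: 0.0234
```

```bash
python3 -m pendant '[{"tx":0,"ty":0,"tz":1,"roll":0},{"tx":0,"ty":0,"tz":0,"roll":0},{"tx":0,"ty":0,"tz":0,"roll":0}]'; python3 -m pendant '[{"tx":0,"ty":0,"tz":1,"roll":0},{"tx":0,"ty":0,"tz":0,"roll":0},{"tx":0,"ty":0,"tz":0,"roll":0}]'
```

```text
time_s: 38.23
ee_pos: [0.5887, -0.0222, 0.1442]
orientation: [-3.142, 0.0, -1.529]
wrist_force: [-1.0, 0.6, -1.6]
opening: 0.0238
time_s: 38.48
ee_pos: [0.5888, -0.0223, 0.1433]
orientation: [-3.141, -0.0, -1.529]
wrist_force: [-0.6, 0.7, 0.4]
opening: 0.0233
```

```bash
python3 -m pendant '[{"tx":0,"ty":0,"tz":0,"roll":0},{"tx":0,"ty":0,"tz":0,"roll":0},{"tx":0,"ty":0,"tz":0,"roll":0},{"tx":0,"ty":0,"tz":0,"roll":0}]' 38; python3 -m pendant '[{"tx":0,"ty":0,"tz":-5,"roll":0},{"tx":0,"ty":0,"tz":-15,"roll":0},{"tx":0,"ty":0,"tz":-25,"roll":0},{"tx":0,"ty":0,"tz":-30,"roll":0},{"tx":0,"ty":0,"tz":-25,"roll":0},{"tx":0,"ty":10,"tz":-15,"roll":0},{"tx":5,"ty":25,"tz":-5,"roll":0},{"tx":15,"ty":30,"tz":0,"roll":0}]' ; python3 -m pendant '[{"tx":30,"ty":25,"tz":0,"roll":0},{"tx":35,"ty":20,"tz":0,"roll":0},{"tx":35,"ty":10,"tz":0,"roll":0},{"tx":30,"ty":0,"tz":0,"roll":0},{"tx":15,"ty":0,"tz":0,"roll":0},{"tx":0,"ty":0,"tz":0,"roll":0},{"tx":0,"ty":0,"tz":0,"roll":0},{"tx":0,"ty":0,"tz":0,"roll":0}]' 56; python3 e.py 17 carrier;python3 g3.py 17 240; python3 sk.py 17 235; python3 d.py 438.8 -247.3 80 -1.528
```

```text
time_s: 38.82
ee_pos: [0.5887, -0.0222, 0.1432]
orientation: [-3.142, -0.0, -1.529]
wrist_force: [0.5, -0.2, -0.4]
opening: 0.0382
time_s: 39.48
ee_pos: [0.5256, -0.0442, 0.2658]
orientation: [-3.137, -0.001, -1.527]
wrist_force: [0.8, -0.3, -0.1]
opening: 0.038
time_s: 40.15
ee_pos: [0.4758, -0.191, 0.2631]
orientation: [3.141, 0.001, -1.528]
wrist_force: [-0.3, 0.2, 0.6]
opening: 0.0561
t 40.15 pos [ 475.8 -191.   263.1] rpy [ 3.141e+00  1.000e-03 -1.528e+00] F [-0.3  0.2  0.6] op 56.1
carrier [([589.1, -21.8, 59.7], 0.66)]
rim [599.9 -21.8] [ 60.6 165.3] 2.57 [[565.9000244140625, 59.400001525878906], [573.2999877929688, -105.69999694824219], [633.7999877929688, -103.0], [626.4000244140625, 62.099998474121094]] 108.14706157086789
tilt [0.01674177 0.0024464 ]
cap 419 [371. 219.] centre 439.2 -248.2 r 12.2 mean [ 439.8 -247.9  100. ] plane [ 439.8 -247.9  100. ]
t 40.25 pos [ 475.9 -190.7  263.1] rpy [ 3.141e+00  1.000e-03 -1.527e+00] F [-0.  -0.7 -0.3] op 56.2
tool delta mm [ 55.1  39.5 183.1] roll 0.0008Traceback (most recent call last):
  File "g3.py", line 11, in <module>
    B=B[(B[:,2]>180)&(B[:,2]<196)]
         ~^^^^^
IndexError: too many indices for array: array is 1-dimensional, but 2 were indexed
```

View pics/w17.png

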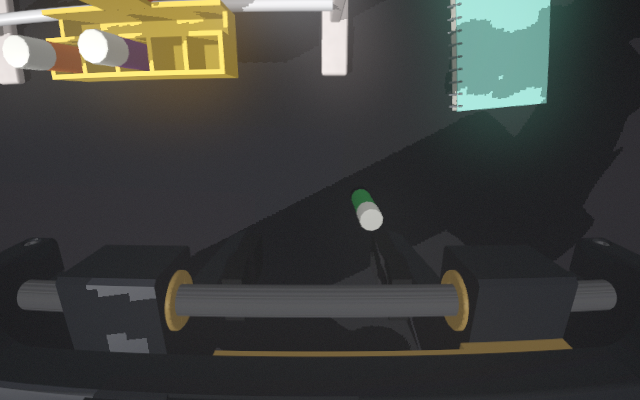

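Purple and orange are seated (caps at (100,48) and (30,52)) and the carrier is steady. The green cap is at (371,219), so its target is (439.2,−248).

```bash
python3 -m pendant '[{"tx":5,"ty":4,"tz":5,"roll":0},{"tx":12,"ty":8,"tz":15,"roll":0},{"tx":14,"ty":10,"tz":25,"roll":0},{"tx":13,"ty":9,"tz":25,"roll":0},{"tx":9,"ty":6,"tz":25,"roll":0},{"tx":2.5,"ty":2,"tz":18,"roll":0},{"tx":0,"ty":0,"tz":0,"roll":0},{"tx":0,"ty":0,"tz":0,"roll":0}]'; python3 -m pendant '[{"tx":0,"ty":0,"tz":0,"roll":0},{"tx":0,"ty":0,"tz":0,"roll":0}]'; python3 d.py 439.2 -248 80 -1.528
```

```text
time_s: 40.92
ee_pos: [0.4384, -0.2484, 0.1494]
orientation: [3.14, 0.002, -1.529]
wrist_force: [0.1, 0.6, 1.1]
opening: 0.0563
time_s: 41.08
ee_pos: [0.4401, -0.2494, 0.1518]
orientation: [-3.14, -0.002, -1.528]
wrist_force: [0.2, 0.1, -0.6]
opening: 0.0558
t 41.08 pos [ 440.1 -249.4  151.8] rpy [-3.140e+00 -2.000e-03 -1.528e+00] F [ 0.2  0.1 -0.6] op 55.8
tool delta mm [-1.6  1.  71.8] roll 0.0
```

```bash
python3 -m pendant '[{"tx":-1,"ty":0.5,"tz":8,"roll":0},{"tx":0,"ty":0,"tz":15,"roll":0},{"tx":0,"ty":0,"tz":18,"roll":0},{"tx":0,"ty":0,"tz":16,"roll":0},{"tx":0,"ty":0,"tz":10,"roll":0},{"tx":0,"ty":0,"tz":3,"roll":0},{"tx":0,"ty":0,"tz":0,"roll":0},{"tx":0,"ty":0,"tz":0,"roll":0}]'; python3 -m pendant '[{"tx":0,"ty":0,"tz":0,"roll":0},{"tx":0,"ty":0,"tz":0,"roll":0},{"tx":0,"ty":0,"tz":0,"roll":0},{"tx":0,"ty":0,"tz":0,"roll":0},{"tx":0,"ty":0,"tz":0,"roll":0},{"tx":0,"ty":0,"tz":0,"roll":0},{"tx":0,"ty":0,"tz":0,"roll":0},{"tx":0,"ty":0,"tz":0,"roll":0}]' 10 20;  python3 -m pendant '[{"tx":0,"ty":0,"tz":-5,"roll":0},{"tx":0,"ty":0,"tz":-15,"roll":0},{"tx":0,"ty":0,"tz":-25,"roll":0},{"tx":0,"ty":0,"tz":-28,"roll":0},{"tx":0,"ty":0,"tz":-28,"roll":0},{"tx":0,"ty":0,"tz":-20,"roll":0},{"tx":0,"ty":0,"tz":-10,"roll":0},{"tx":0,"ty":0,"tz":-4,"roll":0}]'; python3 d.py 590.6 -86.4 215 -1.528
```

```text
time_s: 41.75
ee_pos: [0.4389, -0.2485, 0.0808]
orientation: [-3.141, -0.001, -1.529]
wrist_force: [0.0, 0.0, 0.7]
opening: 0.0564
time_s: 42.42
ee_pos: [0.4387, -0.2484, 0.0805]
orientation: [-3.141, -0.0, -1.529]
wrist_force: [-0.9, 1.8, 2.5]
opening: 0.0236
time_s: 43.08
ee_pos: [0.4391, -0.2488, 0.2171]
orientation: [-3.139, -0.002, -1.529]
wrist_force: [0.7, -0.2, -1.0]
opening: 0.0236
t 43.08 pos [ 439.1 -248.8  217.1] rpy [-3.139e+00 -2.000e-03 -1.529e+00] F [ 0.7 -0.2 -1. ] op 23.6
tool delta mm [-155.9 -158.1    2.1] roll -0.0009
```

```bash
python3 -m pendant '[{"tx":-10,"ty":-10,"tz":0,"roll":0},{"tx":-22,"ty":-20,"tz":0,"roll":0},{"tx":-25,"ty":-25,"tz":0,"roll":0},{"tx":-25,"ty":-25,"tz":0,"roll":0},{"tx":-25,"ty":-25,"tz":0,"roll":0},{"tx":-24,"ty":-22,"tz":0,"roll":0},{"tx":-15,"ty":-12,"tz":0,"roll":0},{"tx":-5,"ty":-5,"tz":0,"roll":0}]'; python3 -m pendant '[{"tx":-4,"ty":-5,"tz":0,"roll":0},{"tx":-1,"ty":-6,"tz":0,"roll":0},{"tx":0,"ty":-2,"tz":0,"roll":0},{"tx":0,"ty":0,"tz":0,"roll":0},{"tx":0,"ty":0,"tz":0,"roll":0},{"tx":0,"ty":0,"tz":0,"roll":0}]'; python3 d.py 590.6 -86.4 144 -1.528; python3 e.py 18; python3 g3.py 18 200
```

```text
time_s: 43.75
ee_pos: [0.5764, -0.0885, 0.2132]
orientation: [3.139, 0.002, -1.526]
wrist_force: [-0.9, 0.2, -0.4]
opening: 0.0234
time_s: 44.25
ee_pos: [0.5885, -0.0867, 0.2153]
orientation: [3.142, -0.0, -1.53]
wrist_force: [-0.8, 0.9, 0.7]
opening: 0.0238
t 44.25 pos [588.5 -86.7 215.3] rpy [ 3.142 -0.    -1.53 ] F [-0.8  0.9  0.7] op 23.8
tool delta mm [-0.2 -2.1 71.3] roll -0.0023
t 44.25 pos [588.5 -86.7 215.3] rpy [ 3.142 -0.    -1.53 ] F [-0.8  0.9  0.7] op 23.8
rim [607.  -21.6] [ 46.7 163.5] 2.23 [[580.5, 59.20000076293945], [586.7999877929688, -104.19999694824219], [633.5, -102.30000305175781], [627.2000122070312, 61.099998474121094]] 108.33244662020242
tilt [ 0.01895311 -0.00251504]
tab [[630.6, -42.0, 183.4], [641.6, 1.0, 188.4]]
red 1318 [[660.4, -27.9, 101.1], [715.8, -5.9, 116.6], [694.8, -18.0, 114.1]]
```

View pics/w18.png

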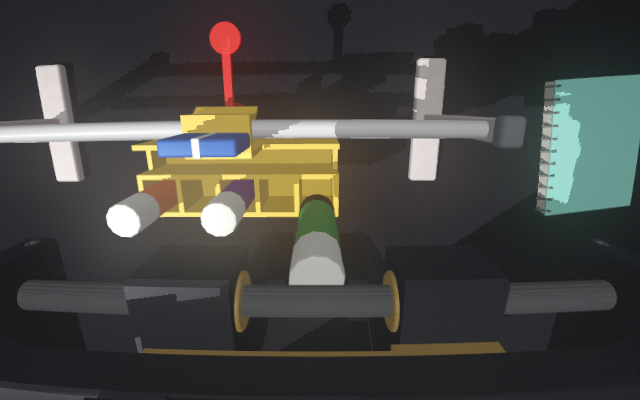

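Green, at (317,210), is over pocket 0, the rightmost, and the carrier hasn't moved. Insert.

```bash
python3 -m pendant '[{"tx":0,"ty":-1.8,"tz":5,"roll":0},{"tx":0,"ty":0,"tz":8,"roll":0},{"tx":0,"ty":0,"tz":8,"roll":0},{"tx":0,"ty":0,"tz":8,"roll":0},{"tx":0,"ty":0,"tz":4,"roll":0},{"tx":0,"ty":0,"tz":2,"roll":0},{"tx":0,"ty":0,"tz":0,"roll":0}]'; python3 -m pendant '[{"tx":0,"ty":0,"tz":6,"roll":0},{"tx":0,"ty":0,"tz":8,"roll":0},{"tx":0,"ty":0,"tz":8,"roll":0},{"tx":0,"ty":0,"tz":6,"roll":0},{"tx":0,"ty":0,"tz":2,"roll":0},{"tx":0,"ty":0,"tz":0,"roll":0}]';  python3 -m pendant '[{"tx":0,"ty":0,"tz":2,"roll":0},{"tx":0,"ty":0,"tz":2,"roll":0},{"tx":0,"ty":0,"tz":2,"roll":0},{"tx":0,"ty":0,"tz":0,"roll":0},{"tx":0,"ty":0,"tz":0,"roll":0}]'; python3 -m pendant '[{"tx":0,"ty":0,"tz":1,"roll":0},{"tx":0,"ty":0,"tz":0,"roll":0},{"tx":0,"ty":0,"tz":0,"roll":0}]'
```

```text
time_s: 44.88
ee_pos: [0.5902, -0.0855, 0.1793]
orientation: [3.14, 0.001, -1.529]
wrist_force: [-0.1, -0.6, -0.1]
opening: 0.023
time_s: 45.38
ee_pos: [0.59, -0.0855, 0.1491]
orientation: [3.14, 0.001, -1.529]
wrist_force: [-0.5, 1.1, -0.9]
opening: 0.0233
time_s: 45.8
ee_pos: [0.5906, -0.0857, 0.1442]
orientation: [3.142, 0.0, -1.529]
wrist_force: [-0.2, -0.6, -0.5]
opening: 0.0232
time_s: 46.05
ee_pos: [0.5907, -0.0857, 0.1433]
orientation: [-3.141, -0.0, -1.529]
wrist_force: [-0.1, 0.7, -0.5]
opening: 0.0231
```

```bash
python3 -m pendant '[{"tx":0,"ty":0,"tz":0.7,"roll":0},{"tx":0,"ty":0,"tz":0,"roll":0},{"tx":0,"ty":0,"tz":0,"roll":0}]'; python3 -m pendant '[{"tx":0,"ty":0,"tz":0,"roll":0},{"tx":0,"ty":0,"tz":0,"roll":0},{"tx":0,"ty":0,"tz":0,"roll":0},{"tx":0,"ty":0,"tz":0,"roll":0}]' 38; python3 -m pendant '[{"tx":0,"ty":0,"tz":-5,"roll":0},{"tx":0,"ty":0,"tz":-15,"roll":0},{"tx":0,"ty":0,"tz":-25,"roll":0},{"tx":0,"ty":0,"tz":-30,"roll":0},{"tx":0,"ty":0,"tz":-30,"roll":0},{"tx":-10,"ty":10,"tz":-25,"roll":0},{"tx":-25,"ty":10,"tz":-15,"roll":0},{"tx":-25,"ty":5,"tz":-5,"roll":0}]' ; python3 -m pendant '[{"tx":-5,"ty":0,"tz":0,"roll":0},{"tx":0,"ty":0,"tz":0,"roll":0},{"tx":0,"ty":0,"tz":0,"roll":0},{"tx":0,"ty":0,"tz":0,"roll":0},{"tx":0,"ty":0,"tz":0,"roll":0},{"tx":0,"ty":0,"tz":0,"roll":0}]'; python3 e.py 19 carrier mark carrier_tab stick0;python3 g3.py 19 235; cat > cz.py <<'E'
from h import *
n='19'
z=np.load('w%s.npz'%n); cal={k:(z[k] if z[k].ndim else float(z[k])) for k in z.files if k!='d'}; d=z['d']
p=cv2.imread('pics/w%s.png'%n); h=cv2.cvtColor(p,cv2.COLOR_BGR2HSV).astype(int)
m=(h[:,:,1]<50)&(h[:,:,2]>90)&(d>0); m[240:]=0; vv,uu=np.nonzero(m); P=np.array([deproj('w',a,b,d=d[b,a],cal=cal) for a,b in zip(uu,vv)])*1000
for y0 in (-86,-22,42):
  Q=P[(abs(P[:,1]-y0)<16)&(abs(P[:,0]-588)<20)&(P[:,2]>150)]; Q=Q[Q[:,2]>np.percentile(Q[:,2],50)-1] if len(Q) else Q
  if len(Q): print('cap top',y0,len(Q),np.round(Q.mean(0),1))
E
python3 cz.py; python3 -c "
from h import *
p,d=snap('side','s19'); cv2.imwrite('pics/s19z.png',cv2.resize(p[100:320,200:420,::-1],None,fx=2.6,fy=2.6,interpolation=2)); snap('scene','c19')"
```

```text
time_s: 46.3
ee_pos: [0.591, -0.0858, 0.1431]
orientation: [-3.141, -0.0, -1.529]
wrist_force: [-0.8, 0.8, 3.1]
opening: 0.0228
time_s: 46.63
ee_pos: [0.5904, -0.0857, 0.1422]
orientation: [3.141, 0.0, -1.529]
wrist_force: [-0.3, 0.5, -0.2]
opening: 0.0382
time_s: 47.3
ee_pos: [0.5638, -0.0272, 0.2965]
orientation: [-3.137, -0.002, -1.531]
wrist_force: [1.1, -0.2, -0.4]
opening: 0.0381
time_s: 47.8
ee_pos: [0.5629, -0.0227, 0.2917]
orientation: [3.14, 0.0, -1.53]
wrist_force: [0.3, 0.1, -0.0]
opening: 0.0381
t 47.8 pos [562.9 -22.7 291.7] rpy [ 3.14  0.   -1.53] F [ 0.3  0.1 -0. ] op 38.1
carrier [([586.9, -20.5, 57.4], 0.81)]
mark [([589.5, -88.8, 104.5], 0.64)]
carrier_tab [([634.5, -18.3, 190.5], 0.79)]
stick0 [([590.4, -23.4, 65.0], 0.96), ([587.4, -86.3, 66.6], 0.95), ([584.8, 45.0, 56.7], 0.72)]
rim [599.8 -21.6] [ 59.7 164.4] 2.59 [[566.2000122070312, 59.20000076293945], [573.7000122070312, -105.0999984741211], [633.2999877929688, -102.4000015258789], [625.9000244140625, 61.900001525878906]] 108.50837696485866
tilt [0.03131783 0.00183361]
tab [[631.2, -41.3, 184.2], [640.8, 1.0, 189.0]]
red 743 [[660.4, -27.7, 110.3], [716.2, -6.3, 116.8], [695.9, -17.5, 114.4]]
cap top -86 519 [588.1 -85.5 162.8]
cap top -22 548 [587.6 -22.9 162.9]
cap top 42 550 [584.2  41.  163. ]
```

View pics/w19.png

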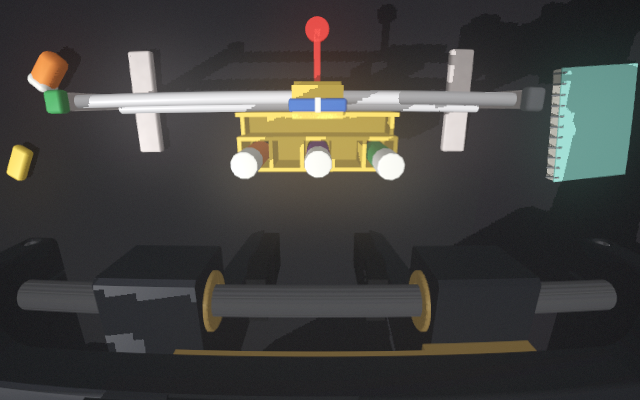

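View pics/s19z.png

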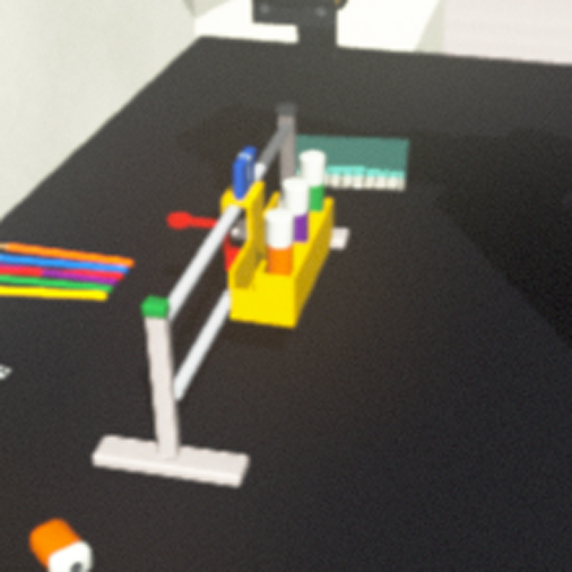

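View pics/c19.png

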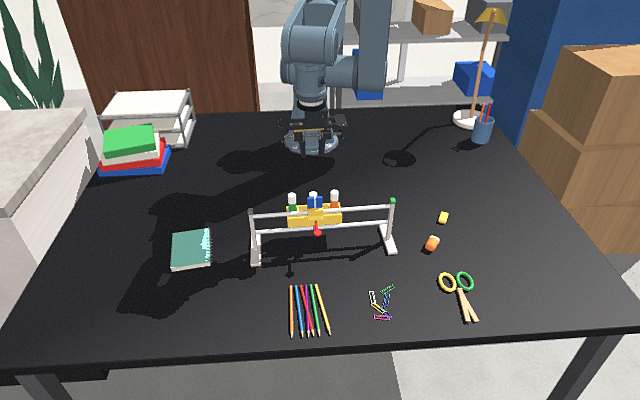

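All three are seated: cap tops at 163 mm, mark finger, tab and middle pocket at column 317. No other stick is on the desk. A knock could still come, so I'll back off, wait briefly and check again.

```bash
python3 -m pendant '[{"tx":0,"ty":10,"tz":0,"roll":0},{"tx":0,"ty":20,"tz":0,"roll":0},{"tx":0,"ty":25,"tz":0,"roll":0},{"tx":0,"ty":25,"tz":0,"roll":0},{"tx":0,"ty":20,"tz":0,"roll":0},{"tx":0,"ty":10,"tz":0,"roll":0},{"tx":0,"ty":0,"tz":0,"roll":0},{"tx":0,"ty":0,"tz":0,"roll":0}]'; for i in 1 2 3 4; do python3 -m pendant '[{"tx":0,"ty":0,"tz":0,"roll":0},{"tx":0,"ty":0,"tz":0,"roll":0},{"tx":0,"ty":0,"tz":0,"roll":0},{"tx":0,"ty":0,"tz":0,"roll":0},{"tx":0,"ty":0,"tz":0,"roll":0},{"tx":0,"ty":0,"tz":0,"roll":0},{"tx":0,"ty":0,"tz":0,"roll":0},{"tx":0,"ty":0,"tz":0,"roll":0}]' >/dev/null; done; python3 e.py 20 carrier; python3 -c "
from h import *
p,d=snap('scene','c20'); cv2.imwrite('pics/c20z.png',cv2.resize(p[160:290,150:470,::-1],None,fx=2.5,fy=2.5,interpolation=2))
for c in ('scene','side'):
  if c=='side': snap('side','s20')
  for q in ('carrier_tab','carrier','mark','notebook','sharpener','eraser'): print(c,q,[(np.round(np.array(r['centre'])*1000).tolist(),round(r['confidence'],2)) for r in bot.pinpoint(c,q)[:1]])
a=cv2.imread('pics/c9.png').astype(int)
"
```

```text
time_s: 48.82
ee_pos: [0.4533, -0.0265, 0.293]
orientation: [-3.14, -0.0, -1.529]
wrist_force: [0.1, -0.5, 0.4]
opening: 0.0381
t 51.48 pos [453.  -26.4 292.5] rpy [ 3.142  0.    -1.529] F [-0.4  0.2 -0.3] op 38.0
carrier [([587.6, -20.0, 62.8], 0.94)]
scene carrier_tab [([633.0, -22.0, 187.0], 0.84)]
scene carrier [([583.0, -22.0, 59.0], 0.55)]
scene mark []
scene notebook [([636.0, -403.0, -3.0], 0.88)]
scene sharpener [([587.0, -24.0, 58.0], 0.59)]
scene eraser [([545.0, 409.0, -2.0], 0.67)]
side carrier_tab [([634.0, -21.0, 186.0], 0.8)]
side carrier [([589.0, -21.0, 62.0], 0.79)]
side mark []
side notebook [([635.0, -402.0, 1.0], 0.67)]
side sharpener [([674.0, 338.0, -0.0], 0.86)]
side eraser [([545.0, 411.0, 0.0], 0.8)]
```

View pics/c20z.png

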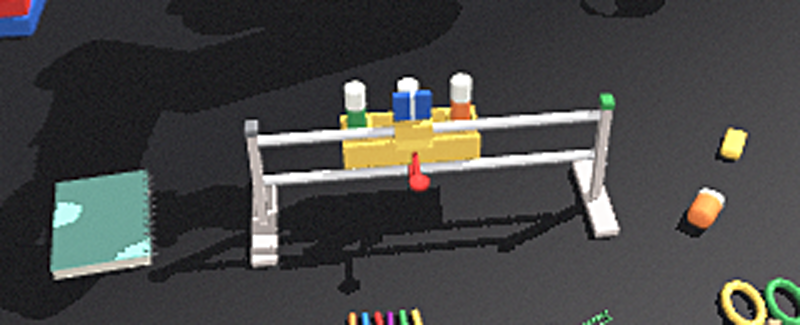

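The carrier hangs still at the mark: tab at (411,105), clip at (417,165) seen obliquely. The three caps are upright and the notebook, sharpener and eraser are where they were. Handing in.

```bash
python3 -c "
from rig import bot
print(bot.hand_in())"
```

```text
the job is handed in; nothing more can be done
None
```

The craft desk is ready, and I handed the job in at about 52 s of the 210 s.

**What I did**
- **Carrier:** I hooked it over the upper rail at stand y ≈ 115 mm, within 35 mm of the plain end and with its pockets on the robot's side. I slid it to the red mark without lifting it off and let go.
- **Sticks:** Only then did I place the three sticks that were on the desk: orange in pocket 4, purple in pocket 2 and green in pocket 0.

**Last checks**
- **Position:** The carrier's middle was within about 0.5 mm of the mark along the rail. It was still at the mark, hanging still, after the arm had backed off and waited about 3 s.
- **Sticks:** All three stood upright, cap up, with cap tops at about 163 mm against the nominal 164. That fits sticks resting on the pocket floors of a slightly tilted carrier.
- **Bystanders:** The notebook, sharpener and eraser showed no movement in the pictures.
- **Forces:** The highest wrist force I saw was about 10 N, when seating the hook.

**Checks that disagreed**
- **Mark:** The network that locates listed points did not report the mark in the final scene and side pictures. In one wrist picture it gave a wrong place at a stick, so I used the red disc's pixels instead.
- **Sharpener:** It once placed the sharpener at the carrier in the scene picture. The side picture and my own view put it in its proper place.
- **Tilt:** Depth readings suggested the carrier leans about 1–2°, which matches "hangs nearly upright".
- **Knock:** I saw no sign of the carrier being knocked aside during the run.

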